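Lock out the valve driver and pull its plug-in modules

ROBOT

A 6-joint arm with a two-finger parallel gripper is mounted at the origin on the work surface. World frame = base frame: x ahead of the robot, y to its left, z up, the work surface at z = 0. Lengths are in mm, angles in degrees, forces in N, time in s.
With the tool pointing down it reaches from about 300 to 825 mm from the base axis. Payload 5.4 kg.
Tool frame: the origin (TCP) lies at the very end of the fingers, on their centre line; the grasp point (between the pads) lies 19 mm behind it (bot.grip_point_offset is the distance from the TCP to the grasp point, in mm); z points along the fingers, y is the line along which they close (so a half turn about z gives the same grasp; the last joint's range is limited). The gripper opens to 92 mm and grips with 3 to 60 N. Pads are 20 mm wide; open, the fingers measure 128 mm over their backs; the gripper's body (75 mm by 189 mm) begins 69 mm behind the grasp point.
Start: joints at [59.009, 9.076, 91.501, -0, 79.423, -12.038], TCP at [186.769, 543.804, 214.601] pointing down, gripper open.
Joint ranges: [-166.64, 166.64], [-54.1, 131.32], [10.49, 154.53], [-73.88, 253.88], [9.74, 151.15], [-171.62, 171.62]. Speed limits (degrees/s): [147.25, 147.25, 180, 180, 180, 180].

INTERFACE

Orientations are given as a 3x3 rotation matrix whose columns are the frame's x, y, z axes.
In Python, from rig import bot, read_camera, hand_in, look_for gives the robot as it stands.
- The arm moves only by the tool step_arm, never from a script. Its argument "increments" is a list that holds one entry, the list of rows, each a list of 4 numbers: the shift along the world's x, y, z in units of 50 mm (1.0 is 50 mm), then the turn about the world's z in units of 8 degrees (1.0 is 8 degrees). In form: [[[x, y, z, twist], ...]]. A call has exactly 5 rows; each row shifts and turns the commanded pose from where the row before left it; what a row does not reach is not made up. A row lasts 1/8 s, in which the tool goes at most 62.5 mm and 10.7 degrees, less where a joint would pass 70% of its speed; a pose out of reach is approached as far as the arm can. A call is refused whole if a number of a shift passes 1 or a number of a turn 1, either way. A call with a gripper value outside its range is refused whole. "jaw" is the closure, from -1 (fully open) to 1 (shut), set as the call begins (left out, the last holds). The fingers move at their own pace and stop on an object; the grip force is fixed at half the most. Time passes only in rows, so rows that do not move let the fingers close, or fill a call up. It gives the time, the measured TCP pose, the force, the opening and the grip force at its end, in the units of the state.
- bot.observe(): the state, without advancing time (a new reading comes with each control period).
- read_camera(name): name is "side" or "top" or "wrist"; returns a dict with "img" (384x512x3 uint8, blue, green, red), "z_map" (384x512 float32, mm along the optical axis (not along the pixel's ray), 0 where there is no reading), "fx", "fy", "cx", "cy" (pixels), "dist" ([k1, k2, p1, p2, k3] as OpenCV has them; the pictures are not rectified), "world_to_cam" (4x4, takes a point from world to camera coordinates); the wrist camera has in their place "T_tool_cam" (4x4, takes a point from camera to tool coordinates, whose origin is the TCP and whose axes are the flange's). Camera axes: x right, y down, z forward; pixel columns grow to the right and rows downward; lengths in mm; the calibration is good to about 2 mm. A picture is of the moment at which its call begins: read the wrist's pose just before it.
- hand_in(): hands the job in; it is judged then, once.
Trained networks look in a picture, given as the dict that the camera call returned (one of the last four; its "shot" number tells which), for a name from the list of things; names that differ only in an ending like _2 or _b are one class to them, and where a whole thing is asked for, a point or a joint stands for the part that bears it (a point fixed in the world has none). Each returns a list of dicts, best first, with "p" (0 to 1); they miss things now and then, are a little off and sometimes report something else, mostly with a low value. They report only what shows in the picture. A call takes as long as a camera call. They do not tell look-alikes from the thing itself.
- look_for(picture, name): "xy" ([column, row] in pixels, amid what is visible of it).
The state is a dict: "time_s": time; "joints": joint angles; "dq": joint speeds; "joint_torque": joint torques, N m; "tool_pos": TCP position; "tool_rot": TCP orientation; "wrist_force": force on the tool from outside, world axes, zero at the start; "moment": the same for the moment, N m; "finger_gap": finger opening in mm; "grasp_force": force on a finger pad.
Only numpy, scipy, OpenCV 4.12 (cv2) and the standard library are available. Lean on these libraries where they do the work, as an engineer would, in place of code of your own. Each camera call takes 0.05 s, during which the arm holds its last target. There are 200 camera calls.

TASK

Take the valve driver out of service: push its power switch lever over to off, then lift the red lock-out hood off its hook and set it down over the switch, and only then unplug every blue module and lay it in the grey tray. The modules sit tight: rock each one gently to and fro until it comes free instead of pulling it straight up, so that the sprung socket board is not dragged upwards. Leave the other things on the bench alone.

Things in the scene. Friction and masses are not known exactly. Their poses are not given: they have to be found in the camera images.
- power (a joint): toggle lever of the yellow power switch (black ball on a short steel stalk): 0 = leaning towards the switch's own -x side, power on; 1.0 = leaning to its +x side, power off. It stays where it is left and moves with a light push (about 2 N at the ball).
- power_tip (a point): centre of the switch lever's black ball, 26 mm across; it rides on a 40 mm stalk pivoted 22 mm above the table.
- power_base: yellow switch block fixed to the table, 70 x 50 x 25 mm (x, y, z); origin at the centre of its underside, on the table; the lever swings in its x-z plane.
- hood: red lock-out hood, 180 g: open-bottomed box 94 x 74 x 84 mm (x,y,z), inside 86 x 66 x 80. Origin: centre of the lower rim, z up. On the roof a lug 10 mm thick (x), 50 wide (y): window 30 wide from z=84 to 120 mm, solid grip tab to z=164. Hangs with the hook arm through the window. Passes over the switch, 8 mm to spare each side, when its x lies along the switch's x.
- stand: steel hook stand fixed to the table. Origin on the table under the place where the hood hangs. A round arm, 10 mm thick, its axis at 145 mm height, runs from the column (at x=+75 mm, no taller than the arm) to its own -x; from x=-22 to -34 mm its end turns up, to 160 mm height. The hood must rise 11 to 24 mm to pass off the end towards -x.
- driver: white valve driver fixed to the table, 150 x 310 x 34 mm; origin: centre of its underside. Over it floats a green board with four black sockets at y=-102, -34, 34, 102 mm, their tops 69 mm above the table. Sprung jaws hold each prong, 16 mm deep, with 8 to 13 N friction; tilting a module 0.15 rad to and fro about its y, raising it under 4 mm per swing, walks it out.
- board (a joint): height of the spring-floated green socket board (m, up positive; rests between -4 and +1 mm; 1.1 N per mm; travel -10 to +35 mm). A straight pull on a module, which needs 17 to 26 N, drags it up.
- tray: loose grey open tray, 260 x 200 x 50 mm (x, y, z), walls and floor 5 mm; origin at the centre of its underside. 0.9 kg.
- module1: blue plug-in valve module, 90 g, may be absent. Origin: centre of its underside (prong ends), z up. Two copper prongs 12 x 20 mm (x,y) at x=+-22 mm, z=0 to 16 mm; blue body 60 x 40 mm to z=60; white grip 44 x 20 mm to z=96; lip 50 x 26 mm to z=101. Starts in one of the sockets, its x along the driver's x, origin 53 mm above the table. Grip it across x, rock it about its y.
- module2: blue plug-in valve module, 90 g, may be absent. Origin: centre of its underside (prong ends), z up. Two copper prongs 12 x 20 mm (x,y) at x=+-22 mm, z=0 to 16 mm; blue body 60 x 40 mm to z=60; white grip 44 x 20 mm to z=96; lip 50 x 26 mm to z=101. Starts in one of the sockets, its x along the driver's x, origin 53 mm above the table. Grip it across x, rock it about its y.
- module3: blue plug-in valve module, 90 g, may be absent. Origin: centre of its underside (prong ends), z up. Two copper prongs 12 x 20 mm (x,y) at x=+-22 mm, z=0 to 16 mm; blue body 60 x 40 mm to z=60; white grip 44 x 20 mm to z=96; lip 50 x 26 mm to z=101. Starts in one of the sockets, its x along the driver's x, origin 53 mm above the table. Grip it across x, rock it about its y.
- module4: blue plug-in valve module, 90 g, may be absent. Origin: centre of its underside (prong ends), z up. Two copper prongs 12 x 20 mm (x,y) at x=+-22 mm, z=0 to 16 mm; blue body 60 x 40 mm to z=60; white grip 44 x 20 mm to z=96; lip 50 x 26 mm to z=101. Starts in one of the sockets, its x along the driver's x, origin 53 mm above the table. Grip it across x, rock it about its y.
- cap_a: a blue screw cap, bystander: leave it where it is.
- cap_b: another blue screw cap, bystander: leave it where it is.
- amber: an amber bottle, bystander: leave it where it is.
- clearb: a clear bottle with a red cap, bystander: leave it where it is.
- keypad: a white handheld keypad, bystander: leave it where it is.
- driver_tool: a screwdriver, bystander: leave it where it is.
There are look-alikes about, which are no part of the job. What is shaped like the power_base but pink or purple is not meant.

How it is judged (in metres and radians):
On the way, in this order (a step that is already met when the one before it is completed fails the run):
1. the power lever is pushed over to off (value of joint power above 0.85 rad), for 0.2 s.
2. the red hood stands over the switch (horizontal distance between hood and power_base below 0.02 m and height (world z) of hood below 0.008 m and angle between hood's own z axis and vertical below 0.08 rad and value of joint power above 0.85 rad), for 0.2 s.
3. every module lies in the tray (x of module1 in the frame of tray between -0.13 and 0.13 m and y of module1 in the frame of tray between -0.1 and 0.1 m and z of each of module1, module2, module3, module4 in the frame of tray below 0.07 m and linear speed of each of module1, module2, module3, module4 below 0.03 m/s and x of module2 in the frame of tray between -0.13 and 0.13 m and y of module2 in the frame of tray between -0.1 and 0.1 m and x of module3 in the frame of tray between -0.13 and 0.13 m and y of module3 in the frame of tray between -0.1 and 0.1 m and x of module4 in the frame of tray between -0.13 and 0.13 m and y of module4 in the frame of tray between -0.1 and 0.1 m), for 0.2 s.
At the end, for the whole second after the job is handed in: The lever is off (joint above 0.85 of 1.0); the hood stands on the table over the switch (centre within 20 mm, rim within 8 mm of the table, upright within 0.08 rad); every module present lies at rest inside the tray (all of step 2 and all of step 3 and linear speed of hood below 0.03 m/s); the robot touches nothing.
It fails at once if the socket board is dragged up more than 8 mm (value of joint board above 0.008 m).
It fails at once if a module is unplugged before the hood is over the switch (distance of any of module1, module2, module3, module4 from where it was at the start of the episode above 0.02 m and (horizontal distance between hood and power_base above 0.02 m or height (world z) of hood above 0.02 m)).
It fails at once if a bystander is moved more than 30 mm (distance of any of cap_a, cap_b, amber, clearb, keypad, driver_tool from where it was at the start of the episode above 0.03 m).
Of module1, module2, module3, module4 only 3 to 4 are there at a start; the rules pass over those that are not, and their reading is None.
At some moment in a run one of tray may be knocked a few centimetres aside while the robot is not near it.
Once in a run the grip may slacken for a moment while it holds something.
It also fails if it takes over 210 s, if anything falls off the work surface, if the arm or the gripper's body presses on something with over 40 N, if the wrist force passes 120 N, or if a joint passes its speed limit or range.

## Working session

There is one attempt and no reset: what is moved stays moved. The work goes in short steps, Python scripts to look and compute and a tool call to move; the robot and the scene stay as the last step left them, time stands still between calls to the robot, and variables do not carry over. Pictures are saved under pics/ and viewed, at most 14 in all, crops included, and the job is handed in when it is done.

Besides the shell and the picture viewer there is one more tool, called after "Call:" as a command line: name --argument value ..., lists and objects as JSON in quotes. step_arm: Moves the arm, as the interface text tells. Its arguments: {"type":"object","properties":{"increments":{"type":"array","items":{"type":"array","items":{"type":"array","items":{"type":"number"}}}},"jaw":{"type":"number"}},"required":["increments"]}

```bash
mkdir -p pics
cat > h.py <<'E'
import numpy as np, cv2
from rig import bot, read_camera, hand_in, look_for
def pts(p, T=None):
    """world XYZ for each pixel (HxWx3)"""
    h,w=p['z_map'].shape
    K=np.array([[p['fx'],0,p['cx']],[0,p['fy'],p['cy']],[0,0,1.]])
    uv=np.stack(np.meshgrid(np.arange(w),np.arange(h)),-1).reshape(-1,1,2).astype(float)
    n=cv2.undistortPoints(uv,K,np.array(p['dist'],float)).reshape(h,w,2)
    z=p['z_map'][...,None].astype(float)
    c=np.concatenate([n*z,z],-1)
    M=np.linalg.inv(np.array(p['world_to_cam'])) if T is None else T
    X=c@M[:3,:3].T+M[:3,3]
    X[p['z_map']==0]=np.nan
    return X
def wristT(s,p):
    T=np.eye(4);T[:3,:3]=s['tool_rot'];T[:3,3]=s['tool_pos'];return T@np.array(p['T_tool_cam'])
E
python3 - <<'E'
from h import *
s=bot.observe();print(s['tool_pos'],s['tool_rot'],s['time_s'])
for n in ['top','side']:
    p=read_camera(n); cv2.imwrite(f'pics/{n}0.png',cv2.resize(p['img'],(768,576)))
    np.save(f'{n}0.npy',pts(p)); np.save(f'{n}0i.npy',p['img'])
    X=pts(p)
    for k in ['power_tip','power_base','hood','stand','driver','tray','module1','cap_a','amber','clearb','keypad','driver_tool']:
        for d in look_for(p,k)[:5]:
            u,v=map(int,np.round(d['xy'])); print(n,k,round(d['p'],2),u,v,np.round(X[v,u]))
E
```

```text
[186.46274906 543.28419703 213.64174096] [[-9.45777688e-01  3.24813279e-01 -9.48572824e-04]
 [ 3.24814428e-01  9.45776488e-01 -1.55648034e-03]
 [ 3.91572392e-04 -1.78019451e-03 -9.99998339e-01]] 0.0
top power_tip 0.64 163 238 [402. 263.  66.]
top power_tip 0.47 207 177 [574. 125. 109.]
top power_base 0.76 172 281 [274. 245.  25.]
top power_base 0.66 126 251 [366. 383.  41.]
top power_base 0.56 167 233 [418. 258.  36.]
top power_base 0.16 238 184 [563.  38.  46.]
top hood 0.85 131 177 [576. 345. 127.]
top stand 0.92 137 155 [676. 368.  11.]
top driver 0.72 244 182 [565.  19.  66.]
top tray 0.89 360 216 [ 458. -344.    3.]
top module1 0.9 251 171 [578.  -3. 152.]
top module1 0.88 227 173 [574.  64. 152.]
top module1 0.82 272 166 [591. -63. 151.]
top module1 0.6 206 176 [567. 122. 153.]
top module1 0.4 237 240 [393.  46.  21.]
top cap_a 0.71 239 241 [390.  39.  25.]
top cap_a 0.71 207 236 [408. 138.  20.]
top cap_a 0.36 203 175 [571. 131. 150.]
top amber 0.93 284 108 [ 766. -104.  146.]
top clearb 0.97 232 112 [766.  49. 125.]
top clearb 0.71 136 155 [675. 370.  15.]
top clearb 0.31 205
[... 392 characters left out ...]
137 [659. 355.  38.]
side driver 0.66 270 207 [550. -27.  52.]
side tray 0.64 353 322 [ 460. -337.    6.]
side tray 0.39 276 177 [586. -11. 114.]
side module1 0.86 276 179 [581. -16. 113.]
side module1 0.84 298 190 [586. -80. 114.]
side module1 0.83 236 157 [577. 119. 113.]
side module1 0.69 254 165 [580.  57. 118.]
side cap_a 0.7 204 241 [384.  21.  24.]
side cap_a 0.66 178 213 [398. 142.  23.]
side amber 0.77 357 173 [ 754. -126.   97.]
side amber 0.4 206 238 [394.  25.  23.]
side clearb 0.65 308 147 [758.  34.  99.]
side clearb 0.61 354 320 [ 466. -335.    5.]
side keypad 0.68 235 266 [383. -87.  28.]
side keypad 0.16 256 167 [583.  53. 112.]
side driver_tool 0.54 274 139 [810. 209.  26.]
```

View pics/top0.png

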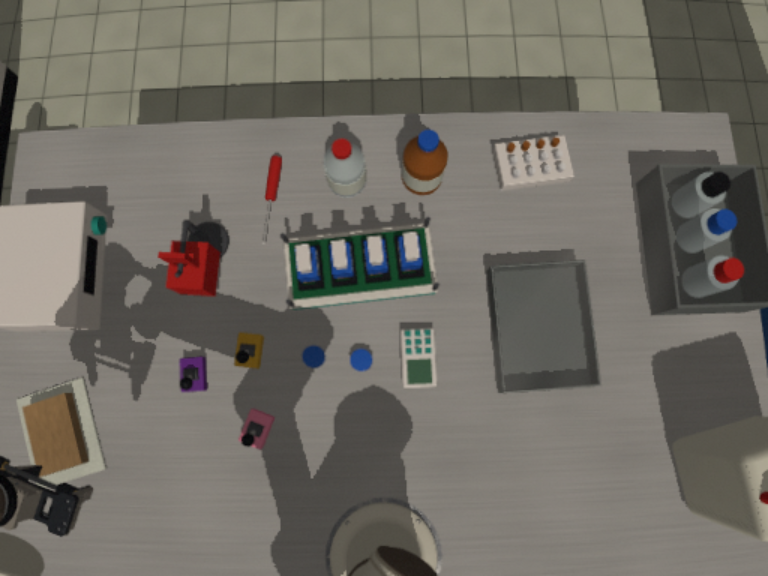

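View pics/side0.png

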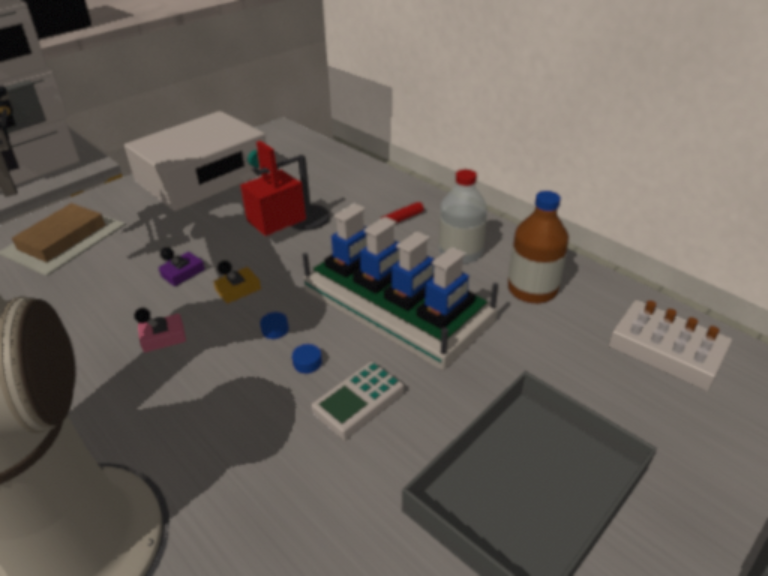

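Both views show the arm parked at left. The yellow switch is at about (247,350) in the top picture, with purple and pink look-alikes near it. The hood hangs at (193,268). There are four modules at (307–410, 250–265) and the tray is at (545,325). Next I'll measure their poses.

```bash
cat > m.py <<'E'
from h import *
def rect(name,X,m):
    P=X[m]; P=P[~np.isnan(P[:,0])]
    if len(P)<8: print(name,'few');return
    r=cv2.minAreaRect(P[:,:2].astype(np.float32)); print(name,len(P),'c',np.round(r[0],1),'sz',np.round(r[1],1),'ang',round(r[2],1),'med',np.round(np.median(P,0),1))
def seg(I,X):
    hsv=cv2.cvtColor(I,cv2.COLOR_BGR2HSV);H,S,V=cv2.split(hsv);x,y,z=X[...,0],X[...,1],X[...,2]
    box=lambda a,b,c,d:(x>a)&(x<b)&(y>c)&(y<d)
    yel=(H>18)&(H<35)&(S>120)&box(350,480,200,320)
    rect('yellow',X,yel); rect('yellow top',X,yel&(z>20)&(z<30))
    rect('ball',X,(V<60)&box(370,450,220,300)&(z>48)&(z<85))
    red=((H<6)|(H>174))&(S>150)&box(480,680,280,420)
    rect('hood roof',X,red&(z>108)&(z<122)); rect('tab',X,red&(z>155));rect('tab top',X,red&(z>188))
    rect('arm/col',X,(S<110)&box(530,720,280,430)&(z>130)&(z<165))
    rect('driver',X,box(450,720,-200,230)&(z>20)&(z<45)&(S<60)&(V>120))
    up=(z>145)&(z<160)&box(500,650,-150,180)
    n,l,st,_=cv2.connectedComponentsWithStats(up.astype(np.uint8))
    for i in range(1,n):
        if st[i,4]>8: rect('lip',X,l==i)
    rect('tray rim',X,box(300,620,-520,-200)&(z>42)&(z<58))
E
python3 - <<'E'
from m import *
for n in ['top','side']:
    print(n); seg(np.load(f'{n}0i.npy'),np.load(f'{n}0.npy'))
E
```

```text
top
yellow 273 c [420.3 267.2] sz [50.9 70. ] ang 81.5 med [425.7 260.1  24.9]
yellow top 228 c [418.9 266.8] sz [50.9 67.3] ang 83.2 med [429.2 260.8  25. ]
ball 64 c [404.2 269.1] sz [21.8 24.5] ang 47.5 med [404.7 268.   67.8]
hood roof 602 c [581.6 369.3] sz [77.1 95.8] ang 85.0 med [571.7 359.9 113.8]
tab 130 c [568.3 369. ] sz [48.7 38. ] ang 87.4 med [578.9 366.  190.6]
tab top 71 c [582.2 368.5] sz [48.5 10.4] ang 86.2 med [581.6 368.  193.5]
arm/col 117 c [607.1 364.9] sz [ 16.  115.7] ang 88.1 med [630.9 365.2 148.4]
driver 767 c [551.4  30. ] sz [226.4 307.6] ang 5.1 med [528.2  20.8  33.7]
lip 165 c [599.4 -66.9] sz [50.6 26.2] ang 5.5 med [599.1 -66.1 151.2]
lip 162 c [592.8   0.8] sz [50.  25.9] ang 5.7 med [592.5   1.5 151. ]
lip 164 c [586.3  68.6] sz [50.6 25.8] ang 4.8 med [585.8  69.  151.2]
lip 148 c [580.7 135. ] sz [50.9 23.3] ang 4.9 med [580.5 134.3 151. ]
tray rim 605 c [ 452.  -340.6] sz [261.9 202.4] ang 2.4 med [ 453.4 -345.5   49.5]
side
yellow 367 c [418.5 265.6] sz [49.8 70.3] ang 80.1 med [410.1 249.4  25.1]
yellow top 235 c [418.8 266.1] sz [48.5 70. 
[... 155 characters left out ...]
 85.4 med [572.4 359.3 114.7]
tab 161 c [581.6 366.7] sz [50.7 12.1] ang 86.2 med [578.3 361.4 178.8]
tab top 48 c [580.9 367.5] sz [49.1  8.8] ang 84.4 med [579.  365.5 195. ]
arm/col 124 c [605.9 364.9] sz [ 10.9 113. ] ang 83.4 med [624.7 363.1 148.2]
driver 1015 c [508.3 -13.1] sz [194.6 319.2] ang 26.7 med [528.6 -17.7  35.6]
lip 150 c [582.8 134.7] sz [51.8 28.8] ang 3.6 med [580.2 131.5 153.4]
lip 156 c [587.6  67.2] sz [50.3 28.1] ang 4.0 med [587.1  64.3 153.3]
lip 174 c [594.1  -1.7] sz [49.7 27.5] ang 4.0 med [592.   -3.7 153.2]
lip 192 c [599.9 -68.5] sz [51.1 26.4] ang 6.3 med [597.8 -70.7 153.1]
tray rim 1683 c [ 452.7 -340. ] sz [264.  201.3] ang 2.0 med [ 453.1 -330.6   50.1]
```

Call:
step_arm --increments '[[[0.58,-0.89,0,0.26],[0.58,-0.89,0,0.26],[0.58,-0.89,0,0.26],[0.58,-0.89,0,0.26],[0.58,-0.89,0,0.26]]]' --jaw 1

```text
time_s: 1.92
tool_pos: [332.5, 319.9, 214.8]
tool_rot: [[-0.989, 0.147, 0.001], [0.147, 0.989, 0.0], [-0.001, 0.0, -1.0]]
wrist_force: [0.4, 0.5, 1.1]
finger_gap: 43.9
grasp_force: 0.0
```

Call:
step_arm --increments '[[[0.27,-0.45,-0.5,0],[0.27,-0.44,-0.5,0],[0,0,-0.8,0],[0,0,-0.8,0],[0,0,-0.78,0]]]'

```text
time_s: 2.55
tool_pos: [359.0, 276.7, 44.6]
tool_rot: [[-0.989, 0.149, 0.001], [0.149, 0.989, 0.0], [-0.001, 0.0, -1.0]]
wrist_force: [-0.3, 1.3, -1.4]
finger_gap: 0.2
grasp_force: 0.0
```

Call:
step_arm --increments '[[[0.2,-0.03,0,0],[0.2,-0.03,0,0],[0.2,-0.03,0,0],[0.2,-0.03,0,0],[0.2,-0.03,0,0]]]'

```text
time_s: 3.18
tool_pos: [410.1, 269.4, 46.3]
tool_rot: [[-0.989, 0.149, 0.001], [0.149, 0.989, 0.001], [-0.001, 0.001, -1.0]]
wrist_force: [-2.0, 0.4, 2.1]
finger_gap: 0.1
grasp_force: 1.0
```

Run:
```python
from m import *
s=bot.observe();print(s['tool_pos'],s['wrist_force'])
p=read_camera('side');cv2.imwrite('pics/s1.png',cv2.resize(p['img'][110:250,60:260],(800,560)));X=pts(p)
x,y,z=X[...,0],X[...,1],X[...,2]
rect('ball',X,(p['img'].max(2)<60)&(x>390)&(x<465)&(y>235)&(y<295)&(z>40)&(z<85))
```

```text
[410.10354117 269.40139805  46.27415698] [-1.9586565   0.35824261  2.14178418]
ball 173 c [419.7 260. ] sz [24.6 46.1] ang 68.4 med [415.  257.9  67.9]
```

View pics/s1.png

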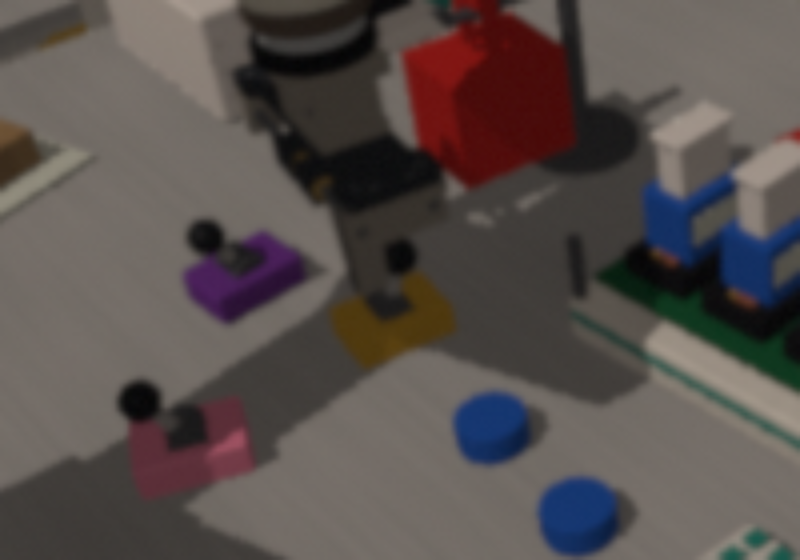

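The lever's ball, at crop (400,255), has moved past the middle ahead of the finger. It needs a bit more push.

Call:
step_arm --increments '[[[0.06,-0.01,0,0],[0.06,-0.01,0,0],[0.04,-0.01,0,0],[0,0,0,0],[0,0,0,0]]]'

```text
time_s: 3.85
tool_pos: [415.6, 268.1, 45.3]
tool_rot: [[-0.989, 0.149, -0.002], [0.149, 0.989, 0.0], [0.002, 0.0, -1.0]]
wrist_force: [-4.6, 3.3, 1.4]
finger_gap: 1.1
grasp_force: 2.4
```

Call:
step_arm --increments '[[[0.04,-0.01,0,0],[0.02,0,0,0],[0,0,0,0],[-0.5,0.07,0,0],[-0.6,0.1,0.4,0]]]'

```text
time_s: 4.47
tool_pos: [363.7, 275.1, 64.7]
tool_rot: [[-0.989, 0.149, -0.002], [0.149, 0.989, -0.002], [0.001, -0.002, -1.0]]
wrist_force: [-0.4, 0.6, 0.4]
finger_gap: 0.4
grasp_force: 0.0
```

Call:
step_arm --increments '[[[0,0,0.9,0],[0,0,0.9,0],[0,0,0.9,0],[0.1,0,0.9,0],[0,0,0,0]]]' --jaw -1

```text
time_s: 5.1
tool_pos: [372.7, 276.4, 249.9]
tool_rot: [[-0.989, 0.149, 0.009], [0.149, 0.989, 0.003], [-0.009, 0.004, -1.0]]
wrist_force: [0.1, -0.5, -0.9]
finger_gap: 48.5
grasp_force: 0.0
```

Run:
```python
from m import *
s=bot.observe();print(s['tool_pos'],s['wrist_force'])
for n in ['side','top']:
    p=read_camera(n);X=pts(p)
    x,y,z=X[...,0],X[...,1],X[...,2]
    rect('ball',X,(p['img'].max(2)<60)&(x>390)&(x<465)&(y>235)&(y<295)&(z>48)&(z<80))
```

```text
[372.66009675 276.43683186 249.87621584] [ 0.09916871 -0.49599473 -0.93761063]
ball 58 c [435.2 260.4] sz [13.2 21.2] ang 44.5 med [434.4 258.1  64.7]
ball 50 c [437.7 264. ] sz [19.9 21.3] ang 44.4 med [437.6 263.3  67.1]
```

The ball has moved from x≈404 to ≈437, so the lever is over. Next is the hood.

Call:
step_arm --increments '[[[0.4,0.18,0,-1],[0.4,0.18,0,-1],[0.4,0.18,0,-1],[0.4,0.18,0,-1],[0.4,0.18,0,-1]]]' --jaw -1

```text
time_s: 5.82
tool_pos: [469.4, 320.5, 242.9]
tool_rot: [[-0.658, 0.753, -0.004], [0.753, 0.658, -0.002], [0.001, -0.004, -1.0]]
wrist_force: [-0.7, 0.7, 0.0]
finger_gap: 91.9
grasp_force: 0.0
```

Call:
step_arm --increments '[[[0.4,0.18,0,-1],[0.4,0.18,0,-1],[0.4,0.18,0,-1],[0.4,0.18,0,-1],[0.4,0.18,0,-1]]]'

```text
time_s: 6.45
tool_pos: [569.5, 365.5, 242.6]
tool_rot: [[-0.021, 1.0, -0.004], [1.0, 0.021, -0.002], [-0.002, -0.004, -1.0]]
wrist_force: [-1.1, 0.1, -0.5]
finger_gap: 92.3
grasp_force: 0.0
```

Call:
step_arm --increments '[[[0.18,0.04,0,-0.8],[0,0,0,0],[0,0,0,0],[0,0,0,0],[0,0,0,0]]]' --jaw -0.1

```text
time_s: 7.08
tool_pos: [578.5, 367.8, 245.7]
tool_rot: [[0.086, 0.996, 0.0], [0.996, -0.086, 0.0], [0.0, 0.0, -1.0]]
wrist_force: [0.4, 0.1, -0.3]
finger_gap: 50.4
grasp_force: 0.0
```

Run:
```python
from m import *
s=bot.observe();print(s['tool_pos'],s['finger_gap'])
p=read_camera('wrist');X=pts(p,wristT(s,p));I=p['img'];cv2.imwrite('pics/w1.png',I)
H,S,V=cv2.split(cv2.cvtColor(I,cv2.COLOR_BGR2HSV));z=X[...,2]
red=((H<6)|(H>174))&(S>150)
rect('tabtop',X,red&(z>186)&(z<200));rect('roof',X,red&(z>105)&(z<125))
x,y=X[...,0],X[...,1]
rect('arm',X,(S<110)&(z>135)&(z<165)&(abs(y-368)<30)&(x>520)&(x<680))
```

```text
[578.51070707 367.76546524 245.69185913] 50.432188203761484
tabtop 952 c [582.5 369.7] sz [50.   9.4] ang 85.1 med [582.5 371.5 193.2]
roof 6005 c [582.2 369.6] sz [74.5 93.9] ang 85.4 med [578.  378.9 113.2]
arm 1405 c [607.  368.2] sz [ 14.9 115.4] ang 85.2 med [619.1 368.5 148.5]
```

View pics/w1.png

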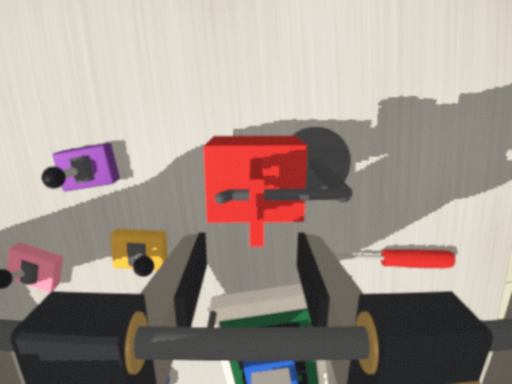

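The tab is between the open fingers, and the red hood and hook arm sit as expected at wrist pixels (257,235) and (285,193). I'll descend and grip.

Call:
step_arm --increments '[[[0.07,0.03,-0.5,0],[0,0,-0.5,0],[0,0,-0.4,0],[0,0,-0.16,0],[0,0,0,0]]]'

```text
time_s: 7.75
tool_pos: [582.1, 369.3, 167.4]
tool_rot: [[0.086, 0.996, -0.001], [0.996, -0.086, -0.0], [-0.0, -0.0, -1.0]]
wrist_force: [0.0, 0.1, -0.1]
finger_gap: 50.4
grasp_force: 0.0
```

Call:
step_arm --increments '[[[0,0,0,0],[0,0,0,0],[0,0,0,0],[0,0,0,0],[0,0,0,0]]]' --jaw 1

```text
time_s: 8.38
tool_pos: [582.3, 369.3, 167.7]
tool_rot: [[0.086, 0.996, 0.0], [0.996, -0.086, 0.0], [0.0, 0.0, -1.0]]
wrist_force: [0.1, 0.4, 1.0]
finger_gap: 9.7
grasp_force: 30.0
```

Raise 17 mm.

Call:
step_arm --increments '[[[0,0,0.12,0],[0,0,0.12,0],[0,0,0.1,0],[0,0,0,0],[0,0,0,0]]]'

```text
time_s: 9.0
tool_pos: [582.2, 369.3, 184.4]
tool_rot: [[0.086, 0.996, -0.0], [0.996, -0.086, -0.0], [-0.0, -0.0, -1.0]]
wrist_force: [0.2, 0.6, -2.6]
finger_gap: 9.6
grasp_force: 30.0
```

Run:
```python
from m import *
for n in ['top','side']:
    p=read_camera(n);X=pts(p);I=p['img']
    H,S,V=cv2.split(cv2.cvtColor(I,cv2.COLOR_BGR2HSV));x,y,z=X[...,0],X[...,1],X[...,2]
    red=((H<6)|(H>174))&(S>150)&(x>500)&(x<660)&(y>290)&(y<430)&(z>110)&(z<140)
    rect('roof',X,red);
```

```text
roof 632 c [581.4 367.6] sz [75.3 95.8] ang 84.7 med [567.6 354.3 130.1]
roof 571 c [581.3 366.2] sz [75.1 97.8] ang 84.3 med [567.2 345.2 130.3]
```

Call:
step_arm --increments '[[[-0.3,0.026,0,0],[-0.45,0.039,0,0],[-0.45,0.039,0,0],[-0.5,0.044,0,0],[-0.5,0.044,0,0]]]'

```text
time_s: 9.72
tool_pos: [471.4, 378.9, 184.4]
tool_rot: [[0.086, 0.996, -0.0], [0.996, -0.086, -0.0], [-0.0, -0.0, -1.0]]
wrist_force: [0.6, -0.0, -2.2]
finger_gap: 9.3
grasp_force: 30.0
```

Run:
```python
from m import *
s=bot.observe();print(s['tool_pos'],s['finger_gap'],s['wrist_force'])
for n in ['top','side']:
    p=read_camera(n);X=pts(p);I=p['img']
    H,S,V=cv2.split(cv2.cvtColor(I,cv2.COLOR_BGR2HSV));x,y,z=X[...,0],X[...,1],X[...,2]
    red=((H<6)|(H>174))&(S>150)&(x>390)&(x<560)&(y>290)&(y<450)
    rect('roof',X,red&(z>115)&(z<140)); P=X[red];print(np.nanpercentile(P[:,2],[1,50,99]))
p=read_camera('wrist');X=pts(p,wristT(s,p));H,S,V=cv2.split(cv2.cvtColor(p['img'],cv2.COLOR_BGR2HSV));z=X[...,2];x=X[...,0]
rect('yel',X,(H>18)&(H<35)&(S>120)&(z>20)&(z<30)&(x<480));rect('ball',X,(V<60)&(z>48)&(z<80)&(X[...,1]<300)&(X[...,1]>230)&(x>380)&(x<470))
```

```text
[471.36178556 378.90063005 184.43268334] 9.328058095603595 [ 5.58566988e-01 -1.55925645e-03 -2.20139182e+00]
roof 674 c [471.5 378.2] sz [75.9 92.6] ang 84.3 med [462.1 368.1 130.4]
[  1.22941466 130.03286265 230.94473321]
roof 613 c [467.7 377.5] sz [76.8 94.7] ang 86.3 med [458.2 361.8 130.9]
[ 52.02452314 116.88178722 211.89353807]
yel 431 c [394.2 272.7] sz [42.9 23. ] ang 67.8 med [395.6 277.1  24.4]
ball few
```

Call:
step_arm --increments '[[[0,0,0.5,0],[0,0,0.5,0],[-0.35,-0.75,0,-0.25],[-0.35,-0.75,0,-0.25],[-0.34,-0.75,0,0]]]'

```text
time_s: 10.5
tool_pos: [420.8, 265.1, 234.8]
tool_rot: [[0.156, 0.988, 0.001], [0.988, -0.156, -0.0], [-0.0, 0.001, -1.0]]
wrist_force: [1.1, 0.1, -1.5]
finger_gap: 9.7
grasp_force: 30.0
```

Call:
step_arm --increments '[[[0,0,0,0],[0,0,-0.2,0],[0,0,-0.2,0],[0,0,0,0],[0,0,0,0]]]'

```text
time_s: 11.12
tool_pos: [420.4, 266.7, 214.4]
tool_rot: [[0.155, 0.988, -0.0], [0.988, -0.155, -0.0], [-0.0, -0.0, -1.0]]
wrist_force: [-0.3, -0.2, -1.6]
finger_gap: 10.1
grasp_force: 30.0
```

Run:
```python
from m import *
s=bot.observe();print(s['tool_pos'],s['finger_gap'],s['wrist_force'])
for n in ['top','side']:
    p=read_camera(n);X=pts(p);I=p['img']
    H,S,V=cv2.split(cv2.cvtColor(I,cv2.COLOR_BGR2HSV));x,y,z=X[...,0],X[...,1],X[...,2]
    red=((H<6)|(H>174))&(S>150)&(x>340)&(x<510)&(y>190)&(y<350)
    rect('roof',X,red&(z>150)&(z<172))
    rect('yel',X,(H>18)&(H<35)&(S>120)&(z>20)&(z<30)&(x>350)&(x<480)&(y>200)&(y<330))
    if n=='side':cv2.imwrite('pics/s2.png',cv2.resize(I[70:270,60:300],(720,600)))
```

```text
[420.37679774 266.74273083 214.44873116] 10.142517104854338 [-0.26615142 -0.1784812  -1.59290635]
roof 587 c [419.9 263.5] sz [68.3 92.7] ang 80.1 med [412.9 252.8 160.7]
yel few
roof 697 c [419.6 265.3] sz [77.9 92.1] ang 80.1 med [412.3 253.4 161.3]
yel 229 c [418.  266.3] sz [48.3 67.4] ang 82.7 med [408.1 256.5  26.6]
```

View pics/s2.png

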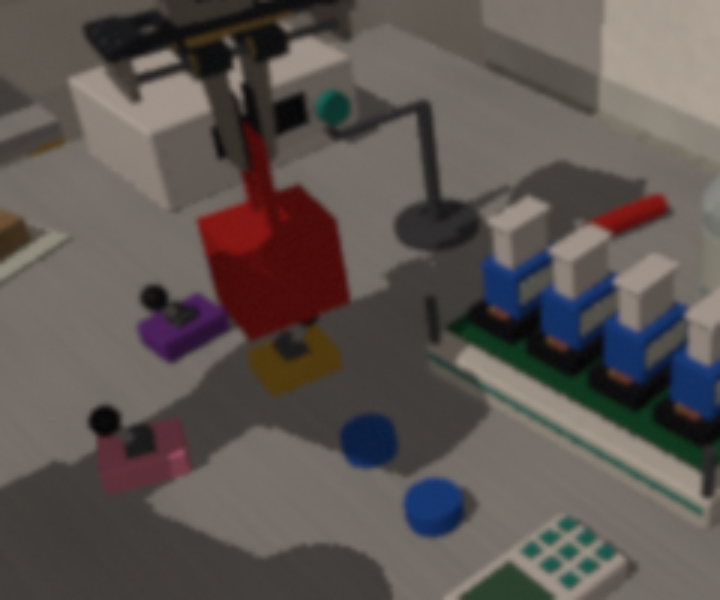

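The hood is right over the yellow switch, with the ball just under its rim at crop (310,320) on the far side. I'll lower it.

Call:
step_arm --increments '[[[-0.02,0,-0.25,0],[0,0,-0.25,0],[0,0,-0.25,0],[0,0,-0.2,0],[0,0,0,0]]]'

```text
time_s: 11.85
tool_pos: [418.5, 266.1, 165.9]
tool_rot: [[0.156, 0.988, -0.002], [0.988, -0.156, -0.001], [-0.001, -0.002, -1.0]]
wrist_force: [0.3, -0.1, -1.4]
finger_gap: 9.7
grasp_force: 30.0
```

Call:
step_arm --increments '[[[0,0,-0.2,0],[0,0,-0.15,0],[0,0,-0.12,0],[0,0,-0.04,0],[0,0,0,0]]]'

```text
time_s: 12.48
tool_pos: [419.3, 266.4, 141.5]
tool_rot: [[0.156, 0.988, -0.0], [0.988, -0.156, -0.0], [-0.0, -0.0, -1.0]]
wrist_force: [0.1, 0.7, -2.6]
finger_gap: 10.2
grasp_force: 30.0
```

Call:
step_arm --increments '[[[0,0,-0.03,0],[0,0,-0.03,0],[0,0,-0.02,0],[0,0,0,0],[0,0,0,0]]]'

```text
time_s: 13.1
tool_pos: [419.4, 266.5, 137.9]
tool_rot: [[0.156, 0.988, 0.0], [0.988, -0.156, 0.0], [0.0, 0.0, -1.0]]
wrist_force: [0.5, -0.0, 0.7]
finger_gap: 9.6
grasp_force: 30.0
```

Call:
step_arm --increments '[[[0,0,-0.01,0],[0,0,0,0],[0,0,0,0],[0,0,0,0],[0,0,0,0]]]' --jaw 0

```text
time_s: 13.72
tool_pos: [419.3, 266.4, 137.1]
tool_rot: [[0.156, 0.988, 0.0], [0.988, -0.156, -0.0], [-0.0, 0.0, -1.0]]
wrist_force: [0.3, 0.1, -0.4]
finger_gap: 46.0
grasp_force: 0.0
```

Call:
step_arm --increments '[[[0,0,0.6,0],[0,0,0.8,0],[0,0,0.8,0],[0,0,0.2,0],[0,0,0,0]]]'

```text
time_s: 14.35
tool_pos: [419.3, 266.4, 256.9]
tool_rot: [[0.156, 0.988, 0.0], [0.988, -0.156, 0.0], [0.0, 0.0, -1.0]]
wrist_force: [-0.2, -0.9, -0.0]
finger_gap: 45.9
grasp_force: 0.0
```

Run:
```python
from m import *
s=bot.observe();print(s['tool_pos'],s['finger_gap'],s['wrist_force'])
for n in ['top','side','wrist']:
    p=read_camera(n);X=pts(p) if n!='wrist' else pts(p,wristT(s,p));I=p['img']
    H,S,V=cv2.split(cv2.cvtColor(I,cv2.COLOR_BGR2HSV));x,y,z=X[...,0],X[...,1],X[...,2]
    red=((H<6)|(H>174))&(S>150)&(x>340)&(x<510)&(y>190)&(y<350)
    rect('roof',X,red&(z>75)&(z<93)); rect('tabtop',X,red&(z>157)&(z<175))
    P=X[red&(z>75)&(z<93)]
    A=np.c_[P[:,:2],np.ones(len(P))];print('roof tilt',np.linalg.lstsq(A,P[:,2],rcond=None)[0][:2],np.median(P[:,2]))
```

```text
[419.33056728 266.40923711 256.85705414] 45.90935340462609 [-0.23035186 -0.91833291 -0.04306434]
roof 716 c [419.3 266.4] sz [75.2 91.8] ang 81.2 med [414.7 264.3  84.2]
tabtop 70 c [420.3 265.5] sz [47.7  9.9] ang 80.9 med [420.7 264.6 164.3]
roof tilt [0.00098515 0.00909383] 84.17292337140395
roof 619 c [418.1 264.7] sz [78.6 91.7] ang 80.4 med [411.  252.9  85.9]
tabtop 59 c [418.1 265.4] sz [51.  10.2] ang 79.8 med [416.6 259.7 164.4]
roof tilt [0.01892814 0.05059793] 85.92080970475058
roof 5384 c [420.8 267.8] sz [74.  92.2] ang 81.2 med [423.6 271.4  85. ]
tabtop 733 c [421.  267.6] sz [49.8  9.8] ang 81.0 med [420.9 269.6 164.9]
roof tilt [ 0.0018583  -0.00264637] 84.96837672058217
```

The hood is flat on the table over the switch. Next I go to the module at y≈-67. The interface gives no tool tilt, so I'll grip across the module's y; it can then pivot between the pads while I rock along x.

Call:
step_arm --increments '[[[0.36,-0.67,0,-0.95],[0.36,-0.67,0,-0.95],[0.36,-0.67,0,-0.95],[0.36,-0.67,0,-0.95],[0.36,-0.67,0,-0.95]]]' --jaw 0

```text
time_s: 15.12
tool_pos: [509.0, 97.8, 255.4]
tool_rot: [[0.734, 0.679, -0.003], [0.679, -0.734, 0.0], [-0.002, -0.002, -1.0]]
wrist_force: [0.3, 0.9, 0.2]
finger_gap: 46.0
grasp_force: 0.0
```

Call:
step_arm --increments '[[[0.36,-0.67,0,-0.95],[0.36,-0.67,0,-0.95],[0.36,-0.67,0,-0.95],[0.36,-0.67,0,-0.95],[0.36,-0.65,0,-0.91]]]' --jaw 0.1

```text
time_s: 15.75
tool_pos: [599.0, -68.6, 255.1]
tool_rot: [[0.996, 0.089, -0.003], [0.089, -0.996, 0.001], [-0.003, -0.001, -1.0]]
wrist_force: [1.2, -0.2, -0.8]
finger_gap: 41.4
grasp_force: 0.0
```

```bash
cat > w.py <<'E'
from m import *
s=bot.observe();print(s['tool_pos'],s['tool_rot'][:2,1],s['finger_gap'],s['wrist_force'])
p=read_camera('wrist');X=pts(p,wristT(s,p));z=X[...,2]
up=((z>146)&(z<158)).astype(np.uint8);n,l,st,_=cv2.connectedComponentsWithStats(up)
for i in range(1,n):
    if st[i,4]>150: rect('lip',X,l==i)
H,S,V=cv2.split(cv2.cvtColor(p['img'],cv2.COLOR_BGR2HSV))
g=(H>45)&(H<90)&(S>120)&(z>40)&(z<80)
print('board z',np.round(np.median(z[g]),1),g.sum())
E
python3 w.py
```

```text
[599.02400539 -68.5544779  255.13409583] [ 0.08909634 -0.99602224] 41.39481272276087 [ 1.23252817 -0.16409855 -0.75082107]
lip 1520 c [581.4 134.5] sz [49.7 28.1] ang 4.8 med [582.5 133.1 150.7]
lip 1627 c [587.3  66.6] sz [49.8 26.5] ang 4.0 med [588.3  65.9 150.8]
lip 1687 c [593.6  -0.9] sz [50.  26.2] ang 5.0 med [594.7  -1.3 150.7]
lip 1702 c [599.9 -68.7] sz [49.7 25.8] ang 4.5 med [601.1 -68.5 150.7]
board z 48.9 5198
```

Call:
step_arm --increments '[[[0.02,0,-0.6,0],[0,0,-0.7,0],[0,0,-0.7,0],[0,0,-0.6,0],[0,0,-0.22,0]]]'

```text
time_s: 16.42
tool_pos: [597.9, -66.7, 112.4]
tool_rot: [[0.996, 0.094, -0.006], [0.094, -0.996, 0.002], [-0.006, -0.003, -1.0]]
wrist_force: [0.0, 0.3, 0.8]
finger_gap: 41.2
grasp_force: 0.0
```

Call:
step_arm --increments '[[[0,0,0,0],[0,0,0,0],[0,0,0,0],[0,0,0,0],[0,0,0,0]]]' --jaw 1

```text
time_s: 17.05
tool_pos: [600.9, -67.8, 116.8]
tool_rot: [[0.996, 0.094, 0.002], [0.094, -0.996, -0.0], [0.002, 0.001, -1.0]]
wrist_force: [1.6, -0.2, -1.0]
finger_gap: 25.6
grasp_force: 30.0
```

Call:
step_arm --increments '[[[0.12,0.011,0,0],[0.12,0.011,0,0],[0,0,0,0],[0,0,0,0],[0,0,0,0]]]'

```text
time_s: 17.68
tool_pos: [608.8, -66.5, 115.0]
tool_rot: [[0.996, 0.094, -0.009], [0.094, -0.996, 0.0], [-0.009, -0.001, -1.0]]
wrist_force: [-10.7, -2.0, 3.9]
finger_gap: 25.5
grasp_force: 30.0
```

Run:
```python
from m import *
s=bot.observe();print(s['tool_pos'],s['finger_gap'],s['wrist_force'],s['moment'])
p=read_camera('side');I=p['img'];cv2.imwrite('pics/s3.png',cv2.resize(I[120:270,200:360],(640,600)))
```

```text
[608.8105765  -66.48211929 115.02615543] 25.520899914671265 [-10.68025642  -1.9658759    3.93840106] [-0.21092786  2.10136438 -0.01286468]
```

View pics/s3.png

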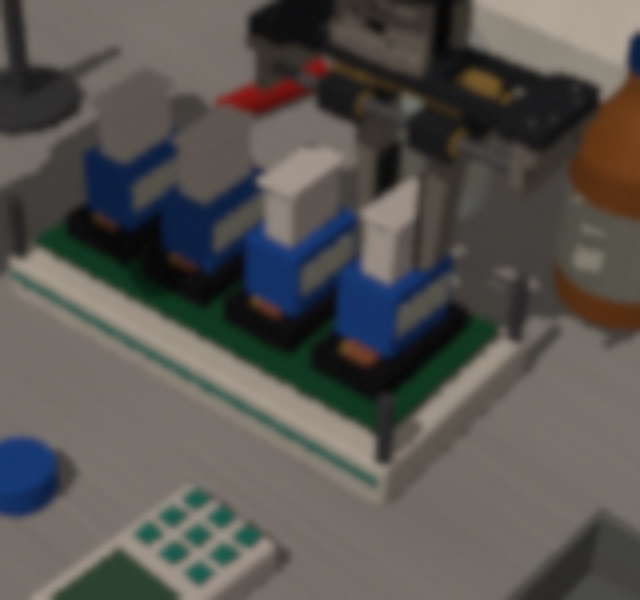

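The gripped module's front end at crop (355,355) has lifted slightly out of its socket, so the rocking works. The arm gives a few mm, so I'll rock a bit wider and rise slowly.

Call:
step_arm --increments '[[[-0.2,-0.019,0.01,0],[-0.2,-0.019,0.02,0],[-0.16,-0.015,0.02,0],[0,0,0,0],[0,0,0,0]]]'

```text
time_s: 18.35
tool_pos: [587.4, -69.0, 120.4]
tool_rot: [[0.996, 0.093, 0.009], [0.093, -0.996, -0.0], [0.009, 0.001, -1.0]]
wrist_force: [7.7, 1.8, -0.3]
finger_gap: 25.3
grasp_force: 30.0
```

Call:
step_arm --increments '[[[0.22,0.02,0.02,0],[0.22,0.02,0.02,0],[0.18,0.017,0.02,0],[0,0,0,0],[0,0,0,0]]]'

```text
time_s: 18.98
tool_pos: [612.5, -66.1, 119.6]
tool_rot: [[0.996, 0.094, -0.008], [0.094, -0.996, 0.001], [-0.008, -0.002, -1.0]]
wrist_force: [-6.2, 0.2, -0.3]
finger_gap: 25.5
grasp_force: 30.0
```

Call:
step_arm --increments '[[[-0.22,-0.02,0.02,0],[-0.22,-0.02,0.02,0],[-0.2,-0.019,0.02,0],[0,0,0,0],[0,0,0,0]]]'

```text
time_s: 19.6
tool_pos: [584.4, -69.4, 125.0]
tool_rot: [[0.996, 0.093, 0.004], [0.093, -0.996, -0.0], [0.004, 0.001, -1.0]]
wrist_force: [4.8, -0.3, -4.0]
finger_gap: 25.2
grasp_force: 30.0
```

Call:
step_arm --increments '[[[0.22,0.02,0.01,0],[0.22,0.02,0.01,0],[0.2,0.019,0.02,0],[0,0,0,0],[0,0,0,0]]]'

```text
time_s: 20.23
tool_pos: [613.1, -66.0, 124.9]
tool_rot: [[0.996, 0.094, -0.006], [0.094, -0.996, 0.001], [-0.006, -0.001, -1.0]]
wrist_force: [-5.8, -1.0, -2.4]
finger_gap: 25.4
grasp_force: 30.0
```

Call:
step_arm --increments '[[[-0.22,-0.02,0.01,0],[-0.22,-0.02,0.01,0],[-0.2,-0.019,0.02,0],[0,0,0,0],[0,0,0,0]]]'

```text
time_s: 20.85
tool_pos: [584.6, -69.5, 129.4]
tool_rot: [[0.996, 0.093, 0.004], [0.093, -0.996, -0.001], [0.004, 0.001, -1.0]]
wrist_force: [5.0, 0.2, -4.4]
finger_gap: 25.4
grasp_force: 30.0
```

```bash
cat > b.py <<'E'
from m import *
import sys
p=read_camera('side');X=pts(p);I=p['img'];H,S,V=cv2.split(cv2.cvtColor(I,cv2.COLOR_BGR2HSV));x,y,z=X[...,0],X[...,1],X[...,2]
g=(H>45)&(H<90)&(S>120)&(z>35)&(z<80)&(x>480)&(x<680)&(y>-160)&(y<190);print('board z',np.round(np.median(z[g]),2),g.sum())
if len(sys.argv)>1: cv2.imwrite(f'pics/{sys.argv[1]}.png',cv2.resize(I[100:270,200:380],(720,600)))
X0=np.load('side0.npy');I0=np.load('side0i.npy');H,S,V=cv2.split(cv2.cvtColor(I0,cv2.COLOR_BGR2HSV));x,y,z=X0[...,0],X0[...,1],X0[...,2]
g=(H>45)&(H<90)&(S>120)&(z>35)&(z<80)&(x>480)&(x<680)&(y>-160)&(y<190);print('orig',np.round(np.median(z[g]),2))
E
python3 b.py s4
```

```text
board z 55.16 856
orig 51.5
```

View pics/s4.png

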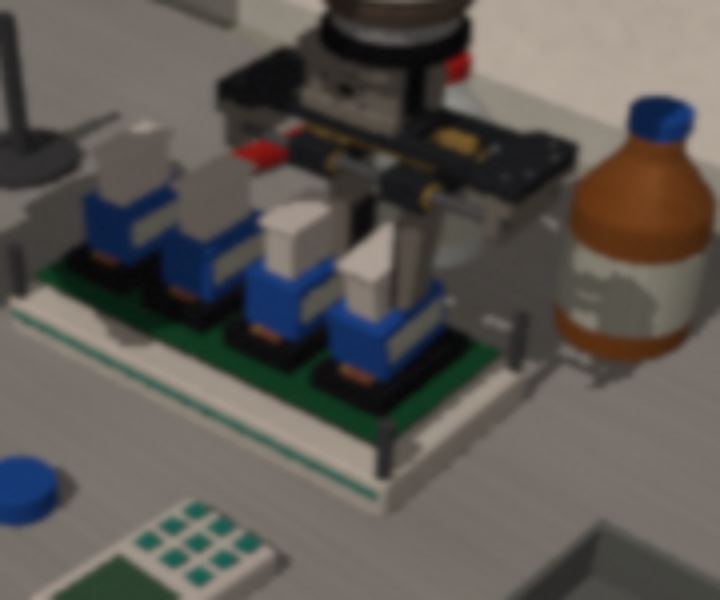

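The module is part-way out (front prong showing at crop (355,372)) and the board is up only about 3.7 mm from rest. Keep rocking.

Call:
step_arm --increments '[[[0.24,0.022,0,0],[0.24,0.022,0.01,0],[0.2,0.019,0.02,0],[0,0,0,0],[0,0,0,0]]]'

```text
time_s: 21.52
tool_pos: [615.8, -65.9, 128.9]
tool_rot: [[0.996, 0.094, -0.005], [0.094, -0.996, 0.001], [-0.005, -0.001, -1.0]]
wrist_force: [-5.5, -0.6, -2.7]
finger_gap: 25.6
grasp_force: 30.0
```

Call:
step_arm --increments '[[[-0.24,-0.022,0.01,0],[-0.24,-0.022,0.01,0],[-0.2,-0.019,0.01,0],[0,0,0,0],[0,0,0,0]]]'

```text
time_s: 22.15
tool_pos: [584.1, -69.5, 132.3]
tool_rot: [[0.996, 0.093, 0.002], [0.093, -0.996, -0.001], [0.002, 0.001, -1.0]]
wrist_force: [2.4, 0.4, -2.7]
finger_gap: 25.4
grasp_force: 30.0
```

Call:
step_arm --increments '[[[0.24,0.022,0,0],[0.24,0.022,0.01,0],[0.2,0.019,0.02,0],[0,0,0,0],[0,0,0,0]]]'

```text
time_s: 22.78
tool_pos: [617.2, -66.0, 133.1]
tool_rot: [[0.996, 0.094, -0.0], [0.094, -0.996, 0.0], [-0.0, -0.0, -1.0]]
wrist_force: [-2.0, 0.3, -0.4]
finger_gap: 25.6
grasp_force: 30.0
```

Call:
step_arm --increments '[[[-0.24,-0.022,0.01,0],[-0.24,-0.022,0.01,0],[-0.2,-0.019,0.01,0],[0,0,0,0],[0,0,0,0]]]'

```text
time_s: 23.4
tool_pos: [583.4, -69.3, 134.8]
tool_rot: [[0.996, 0.093, 0.001], [0.093, -0.996, -0.0], [0.001, 0.0, -1.0]]
wrist_force: [0.0, -0.2, -0.7]
finger_gap: 25.3
grasp_force: 30.0
```

```bash
python3 b.py
```

```text
board z 52.21 798
orig 51.5
```

It seems free. I'll lift carefully.

Call:
step_arm --increments '[[[0.16,0.015,0.05,0],[0.16,0.015,0.05,0],[0,0,0.05,0],[0,0,0.05,0],[0,0,0,0]]]'

```text
time_s: 24.08
tool_pos: [599.4, -67.8, 144.9]
tool_rot: [[0.996, 0.094, 0.0], [0.094, -0.996, -0.0], [0.0, 0.0, -1.0]]
wrist_force: [-0.8, 0.1, -0.9]
finger_gap: 25.3
grasp_force: 30.0
```

```bash
python3 b.py s5
```

```text
board z 52.3 860
orig 51.5
```

View pics/s5.png

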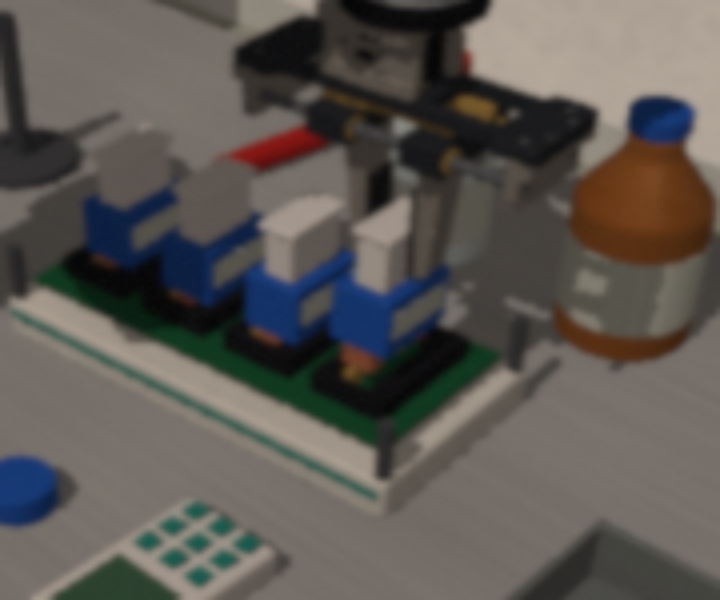

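It's clear of the socket. Lift it and carry it to the tray.

Call:
step_arm --increments '[[[0,0,0.3,0],[0,0,0.5,0],[-0.1,-0.5,0.3,0],[-0.2,-0.7,0,0],[-0.25,-0.85,0,0]]]'

```text
time_s: 24.75
tool_pos: [572.0, -171.0, 201.3]
tool_rot: [[0.995, 0.095, 0.002], [0.095, -0.995, -0.001], [0.002, 0.001, -1.0]]
wrist_force: [0.6, -0.9, -0.6]
finger_gap: 25.7
grasp_force: 30.0
```

Call:
step_arm --increments '[[[-0.25,-0.85,0,0],[-0.25,-0.85,0,0],[-0.25,-0.85,0,0],[-0.25,-0.85,0,0],[-0.18,-0.8,0,0]]]'

```text
time_s: 25.38
tool_pos: [512.3, -381.9, 201.0]
tool_rot: [[0.996, 0.093, 0.001], [0.093, -0.996, -0.001], [0.001, 0.001, -1.0]]
wrist_force: [1.0, -0.4, -1.4]
finger_gap: 25.3
grasp_force: 30.0
```

```bash
cat > t.py <<'E'
from m import *
s=bot.observe();print(s['tool_pos'],s['finger_gap'],s['wrist_force'])
for n in ['top','side']:
    p=read_camera(n);X=pts(p);x,y,z=X[...,0],X[...,1],X[...,2]
    H,S,V=cv2.split(cv2.cvtColor(p['img'],cv2.COLOR_BGR2HSV))
    box=(x>270)&(x<640)&(y>-520)&(y<-170)
    rect('tray rim',X,box&(z>42)&(z<58)&(S<70))
    b=(H>105)&(H<125)&(S>150)&box;n,l,st,_=cv2.connectedComponentsWithStats(b.astype(np.uint8))
    for i in range(1,n):
        if st[i,4]>15: rect('blue',X,l==i);P=X[l==i];print(np.nanpercentile(P[:,2],[3,97]))
E
python3 t.py
```

```text
[ 512.32148085 -381.92950985  200.96527591] 25.265251898067625 [ 0.98935918 -0.38399053 -1.40649162]
tray rim 241 c [ 517.5 -282.6] sz [147.5 288.9] ang 49.7 med [ 533.7 -244.1   49.3]
tray rim 1549 c [ 452.1 -340.1] sz [263.1 201.1] ang 1.9 med [ 435.7 -317.2   50.2]
blue 620 c [ 491.9 -390.1] sz [35.3 38.8] ang 4.3 med [ 477.3 -393.1  182.3]
[156.29967774 196.75109994]
```

Call:
step_arm --increments '[[[0,0,-0.6,0],[0,0,-0.7,0],[0,0,-0.7,0],[0,0,-0.4,0],[0,0,-0.1,0]]]'

```text
time_s: 26.1
tool_pos: [512.5, -379.4, 74.0]
tool_rot: [[0.996, 0.094, -0.001], [0.094, -0.996, 0.001], [-0.001, -0.002, -1.0]]
wrist_force: [-1.0, 1.5, 7.6]
finger_gap: 25.7
grasp_force: 30.0
```

Call:
step_arm --increments '[[[0,0,-0.06,0],[0,0,-0.04,0],[0,0,0,0],[0,0,0,0],[0,0,0,0]]]'

```text
time_s: 26.72
tool_pos: [514.2, -381.2, 74.0]
tool_rot: [[0.996, 0.094, 0.003], [0.094, -0.996, -0.003], [0.003, 0.003, -1.0]]
wrist_force: [-3.9, 4.3, 11.4]
finger_gap: 25.1
grasp_force: 30.0
```

Call:
step_arm --increments '[[[0,0,0.08,0],[0,0,0,0],[0,0,0,0],[0,0,0,0],[0,0,0,0]]]' --jaw 0.1

```text
time_s: 27.35
tool_pos: [512.7, -380.2, 73.3]
tool_rot: [[0.996, 0.093, -0.0], [0.093, -0.996, 0.0], [-0.0, -0.0, -1.0]]
wrist_force: [0.7, -0.1, 0.0]
finger_gap: 41.3
grasp_force: 0.0
```

Call:
step_arm --increments '[[[0,0,0.4,0],[0,0,0.8,0],[0,0,0.9,0],[0,0,0.9,0],[0.2,0.8,0.2,0]]]'

```text
time_s: 27.98
tool_pos: [523.9, -343.4, 239.9]
tool_rot: [[0.996, 0.09, 0.007], [0.09, -0.996, -0.007], [0.006, 0.008, -1.0]]
wrist_force: [1.1, 0.3, -0.9]
finger_gap: 41.4
grasp_force: 0.0
```

```bash
python3 t.py
```

```text
[ 523.93098933 -343.36202932  239.89086201] 41.373152907742494 [ 1.09841353  0.31709087 -0.85046965]
tray rim 180 c [ 515.  -252.4] sz [ 89.2 196.2] ang 60.3 med [ 534.7 -242.2   49.5]
tray rim 1670 c [ 452.3 -339.9] sz [263.6 201.1] ang 1.8 med [ 452.  -329.2   50.2]
blue 484 c [ 526.4 -377.5] sz [105.1  38.7] ang 5.4 med [ 477.3 -387.2   60.7]
[28.18799159 68.13720741]
```

Call:
step_arm --increments '[[[0.2,0.97,0,0],[0.2,0.97,0,0],[0.2,0.97,0,0],[0.2,0.97,0,0],[0.2,0.97,0,0]]]'

```text
time_s: 28.7
tool_pos: [572.9, -96.7, 234.2]
tool_rot: [[0.996, 0.093, 0.0], [0.093, -0.996, -0.001], [0.0, 0.001, -1.0]]
wrist_force: [-0.4, -0.1, 0.6]
finger_gap: 41.1
grasp_force: 0.0
```

Call:
step_arm --increments '[[[0.2,0.97,0,0],[0.2,0.95,0,0],[0,0,0,0],[0,0,0,0],[0,0,0,0]]]'

```text
time_s: 29.32
tool_pos: [592.7, -3.2, 233.7]
tool_rot: [[0.996, 0.092, -0.0], [0.092, -0.996, -0.0], [-0.0, 0.0, -1.0]]
wrist_force: [-0.6, -0.3, -0.3]
finger_gap: 41.5
grasp_force: 0.0
```

```bash
python3 w.py
```

```text
[592.68208611  -3.21145942 233.7347283 ] [ 0.09178798 -0.99577849] 41.5266855013229 [-0.56711598 -0.27453478 -0.34101643]
lip 1872 c [581.7 134.6] sz [49.3 27.3] ang 4.7 med [583.2 133.4 151.5]
lip 1980 c [587.4  66.8] sz [50.5 26.1] ang 5.1 med [588.7  66.4 151.5]
lip 1989 c [593.6  -1. ] sz [50.1 25.8] ang 5.5 med [595.   -0.9 151.5]
board z 49.6 9069
```

Call:
step_arm --increments '[[[0.02,0.04,-0.6,0],[0,0,-0.7,0],[0,0,-0.7,0],[0,0,-0.33,0],[0,0,0,0]]]'

```text
time_s: 30.0
tool_pos: [593.1, -0.2, 116.3]
tool_rot: [[0.996, 0.093, -0.002], [0.093, -0.996, 0.0], [-0.002, -0.001, -1.0]]
wrist_force: [0.0, -0.1, 0.1]
finger_gap: 41.4
grasp_force: 0.0
```

Call:
step_arm --increments '[[[0,0,0,0],[0,0,0,0],[0,0,0,0],[0,0,0,0],[0,0,0,0]]]' --jaw 1

```text
time_s: 30.62
tool_pos: [594.9, -0.0, 117.9]
tool_rot: [[0.996, 0.093, 0.003], [0.093, -0.996, -0.001], [0.003, 0.001, -1.0]]
wrist_force: [4.2, -1.2, 1.2]
finger_gap: 25.4
grasp_force: 30.0
```

Call:
step_arm --increments '[[[0.16,0.015,0,0],[0.16,0.015,0,0],[0,0,0.02,0],[0,0,0,0],[0,0,0,0]]]'

```text
time_s: 31.25
tool_pos: [605.7, 1.9, 116.5]
tool_rot: [[0.996, 0.094, -0.011], [0.094, -0.996, 0.0], [-0.011, -0.001, -1.0]]
wrist_force: [-9.0, -1.1, 4.3]
finger_gap: 25.2
grasp_force: 30.0
```

Call:
step_arm --increments '[[[-0.22,-0.02,0.02,0],[-0.22,-0.02,0.02,0],[-0.2,-0.019,0.02,0],[0,0,0,0],[0,0,0,0]]]'

```text
time_s: 31.88
tool_pos: [579.8, -1.0, 122.2]
tool_rot: [[0.996, 0.093, 0.006], [0.093, -0.996, 0.0], [0.006, 0.0, -1.0]]
wrist_force: [6.9, 1.1, -0.0]
finger_gap: 25.1
grasp_force: 30.0
```

Call:
step_arm --increments '[[[0.22,0.02,0.02,0],[0.22,0.02,0.02,0],[0.2,0.019,0.02,0],[0,0,0,0],[0,0,0,0]]]'

```text
time_s: 32.5
tool_pos: [606.5, 2.0, 121.7]
tool_rot: [[0.996, 0.094, -0.009], [0.094, -0.996, 0.001], [-0.009, -0.001, -1.0]]
wrist_force: [-7.1, -0.1, -0.4]
finger_gap: 25.3
grasp_force: 30.0
```

Call:
step_arm --increments '[[[-0.22,-0.02,0.01,0],[-0.22,-0.02,0.02,0],[-0.2,-0.019,0.02,0],[0,0,0,0],[0,0,0,0]]]'

```text
time_s: 33.12
tool_pos: [578.7, -1.2, 127.0]
tool_rot: [[0.996, 0.093, 0.003], [0.093, -0.996, -0.0], [0.003, 0.0, -1.0]]
wrist_force: [5.2, -0.4, -4.1]
finger_gap: 25.1
grasp_force: 30.0
```

Call:
step_arm --increments '[[[0.22,0.02,0.01,0],[0.22,0.02,0.01,0],[0.2,0.019,0.02,0],[0,0,0,0],[0,0,0,0]]]'

```text
time_s: 33.75
tool_pos: [607.3, 2.1, 126.7]
tool_rot: [[0.996, 0.094, -0.007], [0.094, -0.996, 0.001], [-0.007, -0.001, -1.0]]
wrist_force: [-4.2, -0.1, -3.4]
finger_gap: 25.4
grasp_force: 30.0
```

Call:
step_arm --increments '[[[-0.22,-0.02,0.01,0],[-0.22,-0.02,0.01,0],[-0.2,-0.019,0.01,0],[0,0,0,0],[0,0,0,0]]]'

```text
time_s: 34.38
tool_pos: [579.0, -1.4, 130.9]
tool_rot: [[0.996, 0.093, 0.004], [0.093, -0.996, -0.0], [0.004, 0.001, -1.0]]
wrist_force: [5.2, 0.9, -4.4]
finger_gap: 25.5
grasp_force: 30.0
```

```bash
python3 b.py
```

```text
board z 55.66 986
orig 51.5
```

Call:
step_arm --increments '[[[0.24,0.022,0,0],[0.24,0.022,0.01,0],[0.2,0.019,0.02,0],[0,0,0,0],[0,0,0,0]]]'

```text
time_s: 35.05
tool_pos: [610.0, 2.2, 130.2]
tool_rot: [[0.996, 0.094, -0.006], [0.094, -0.996, 0.001], [-0.006, -0.001, -1.0]]
wrist_force: [-5.4, 0.7, -2.8]
finger_gap: 25.6
grasp_force: 30.0
```

Call:
step_arm --increments '[[[-0.24,-0.022,0.01,0],[-0.24,-0.022,0.01,0],[-0.2,-0.019,0.01,0],[0,0,0,0],[0,0,0,0]]]'

```text
time_s: 35.67
tool_pos: [578.6, -1.4, 133.8]
tool_rot: [[0.996, 0.093, 0.002], [0.093, -0.996, -0.0], [0.002, 0.001, -1.0]]
wrist_force: [3.2, -0.1, -2.9]
finger_gap: 25.4
grasp_force: 30.0
```

Call:
step_arm --increments '[[[0.24,0.022,0,0],[0.24,0.022,0.01,0],[0.2,0.019,0.02,0],[0,0,0,0],[0,0,0,0]]]'

```text
time_s: 36.3
tool_pos: [611.7, 2.0, 134.6]
tool_rot: [[0.996, 0.094, -0.0], [0.094, -0.996, 0.0], [-0.0, -0.0, -1.0]]
wrist_force: [-2.4, 0.6, 0.4]
finger_gap: 25.5
grasp_force: 30.0
```

Call:
step_arm --increments '[[[-0.24,-0.022,0.01,0],[-0.24,-0.022,0.01,0],[-0.2,-0.019,0.01,0],[0,0,0,0],[0,0,0,0]]]'

```text
time_s: 36.92
tool_pos: [577.9, -1.2, 136.3]
tool_rot: [[0.996, 0.093, 0.001], [0.093, -0.996, 0.0], [0.001, 0.0, -1.0]]
wrist_force: [-0.5, 1.3, -1.4]
finger_gap: 25.3
grasp_force: 30.0
```

```bash
python3 b.py
```

```text
board z 53.14 939
orig 51.5
```

Call:
step_arm --increments '[[[0.16,0.015,0.05,0],[0.16,0.015,0.05,0],[0,0,0.05,0],[0,0,0.05,0],[0,0,0,0]]]'

```text
time_s: 37.6
tool_pos: [593.8, 0.3, 146.4]
tool_rot: [[0.996, 0.094, 0.0], [0.094, -0.996, -0.0], [0.0, 0.0, -1.0]]
wrist_force: [0.2, -0.2, -0.4]
finger_gap: 25.0
grasp_force: 30.0
```

Call:
step_arm --increments '[[[0,0,0.3,0],[0,0,0.5,0],[-0.1,-0.5,0.3,0],[-0.2,-0.7,0,0],[-0.25,-0.85,0,0]]]'

```text
time_s: 38.22
tool_pos: [566.4, -103.0, 202.7]
tool_rot: [[0.995, 0.095, 0.002], [0.095, -0.995, -0.001], [0.002, 0.001, -1.0]]
wrist_force: [0.4, -0.7, -0.7]
finger_gap: 25.4
grasp_force: 30.0
```

Call:
step_arm --increments '[[[-0.25,-0.8,0,0],[-0.25,-0.8,0,0],[-0.25,-0.8,0,0],[-0.25,-0.8,0,0],[-0.09,-0.67,0,0]]]'

```text
time_s: 38.85
tool_pos: [511.2, -297.4, 202.4]
tool_rot: [[0.996, 0.093, 0.001], [0.093, -0.996, -0.001], [0.001, 0.001, -1.0]]
wrist_force: [0.4, 1.0, -0.8]
finger_gap: 25.4
grasp_force: 30.0
```

```bash
python3 t.py; python3 b.py
```

```text
[ 511.22889845 -297.41406216  202.42514726] 25.406451442061005 [ 0.36414273  0.95302203 -0.79123155]
tray rim 189 c [ 451.3 -340.1] sz [261.1 201.1] ang 2.7 med [ 499.2 -258.5   49.2]
tray rim 1542 c [ 452.5 -340.3] sz [263.2 201.2] ang 2.0 med [ 434.5 -338.7   50.2]
blue 517 c [ 493.1 -304.9] sz [39.4 38.8] ang 6.8 med [ 477.1 -309.3  183.5]
[157.56535447 197.28852372]
blue 484 c [ 526.2 -377.5] sz [104.7  38.7] ang 5.5 med [ 477.3 -387.2   60.1]
[28.30783926 67.9964735 ]
board z 53.17 972
orig 51.5
```

Call:
step_arm --increments '[[[0,0,-0.7,0],[0,0,-0.8,0],[0,0,-0.7,0],[0,0,-0.28,0],[0,0,-0.06,0]]]'

```text
time_s: 39.62
tool_pos: [512.5, -295.3, 74.9]
tool_rot: [[0.996, 0.094, 0.001], [0.094, -0.996, -0.0], [0.001, 0.0, -1.0]]
wrist_force: [-0.3, 0.8, 4.4]
finger_gap: 25.1
grasp_force: 30.0
```

Call:
step_arm --increments '[[[0,0,0,0],[0,0,0,0],[0,0,0,0],[0,0,0,0],[0,0,0,0]]]' --jaw 0.1

```text
time_s: 40.25
tool_pos: [511.8, -295.7, 74.1]
tool_rot: [[0.996, 0.093, 0.0], [0.093, -0.996, -0.0], [0.0, 0.0, -1.0]]
wrist_force: [-0.1, 0.7, 0.5]
finger_gap: 41.7
grasp_force: 0.0
```

Call:
step_arm --increments '[[[0,0,0.4,0],[0,0,0.8,0],[0,0,0.9,0],[0,0,0.9,0],[0,0.8,0.2,0]]]'

```text
time_s: 40.88
tool_pos: [513.4, -258.4, 240.1]
tool_rot: [[0.996, 0.09, 0.007], [0.09, -0.996, -0.006], [0.007, 0.007, -1.0]]
wrist_force: [1.0, 1.8, -0.7]
finger_gap: 41.0
grasp_force: 0.0
```

Call:
step_arm --increments '[[[0.2,0.95,0,0],[0.2,0.95,0,0],[0.2,0.95,0,0],[0.2,0.95,0,0],[0.2,0.95,0,0]]]'

```text
time_s: 41.5
tool_pos: [562.2, -16.7, 235.9]
tool_rot: [[0.996, 0.093, 0.002], [0.093, -0.996, -0.001], [0.002, 0.001, -1.0]]
wrist_force: [0.9, -0.8, 0.0]
finger_gap: 41.4
grasp_force: 0.0
```

Call:
step_arm --increments '[[[0.2,0.85,0,0],[0.2,0.85,0,0],[0.1,0,0,0],[0,0,0,0],[0,0,0,0]]]'

```text
time_s: 42.12
tool_pos: [586.7, 65.6, 234.5]
tool_rot: [[0.996, 0.092, 0.0], [0.092, -0.996, -0.0], [0.0, 0.0, -1.0]]
wrist_force: [0.0, -0.0, -0.2]
finger_gap: 41.5
grasp_force: 0.0
```

```bash
python3 w.py; python3 t.py
```

```text
[586.72534802  65.57776995 234.51531074] [ 0.09197639 -0.99576113] 41.46971896123422 [ 0.01481823 -0.00272464 -0.24676476]
lip 1982 c [581.5 134.7] sz [50.6 26.3] ang 4.5 med [582.9 134.1 152.3]
lip 1998 c [587.8  66.8] sz [49.8 26.1] ang 5.1 med [588.9  67.  152.3]
board z 50.4 10349
[586.69424675  65.60696373 234.40672179] 41.60023668772669 [-0.39134144 -0.84757061 -0.3801417 ]
tray rim 667 c [ 452.  -340.6] sz [261.2 203.2] ang 2.1 med [ 474.3 -349.8   49. ]
blue 57 c [ 503.7 -281.3] sz [58.4 12.8] ang 1.5 med [ 508.2 -280.    64.6]
[59.00168703 68.44879318]
tray rim 1648 c [ 452.7 -339.9] sz [263.4 201.1] ang 1.8 med [ 450.6 -328.9   50.3]
blue 419 c [ 525.5 -295.9] sz [103.6  38.6] ang 4.4 med [ 477.7 -306.    59.7]
[28.06206769 68.0039806 ]
blue 490 c [ 526.3 -377.5] sz [105.9  38.7] ang 5.4 med [ 477.3 -387.3   60.7]
[28.79033165 67.8483296 ]
```

Call:
step_arm --increments '[[[0.02,0.03,-0.6,0],[0,0,-0.7,0],[0,0,-0.7,0],[0,0,-0.32,0],[0,0,0,0]]]'

```text
time_s: 42.9
tool_pos: [587.1, 68.1, 117.3]
tool_rot: [[0.996, 0.093, -0.002], [0.093, -0.996, 0.0], [-0.002, -0.0, -1.0]]
wrist_force: [-0.1, -0.6, -0.2]
finger_gap: 41.0
grasp_force: 0.0
```

Call:
step_arm --increments '[[[0,0,0,0],[0,0,0,0],[0,0,0,0],[0,0,0,0],[0,0,0,0]]]' --jaw 1

```text
time_s: 43.52
tool_pos: [588.9, 68.0, 118.9]
tool_rot: [[0.996, 0.093, 0.003], [0.093, -0.996, -0.001], [0.003, 0.001, -1.0]]
wrist_force: [5.0, -0.9, 1.5]
finger_gap: 25.1
grasp_force: 30.0
```

Call:
step_arm --increments '[[[0.16,0.015,0,0],[0.16,0.015,0,0],[0,0,0.02,0],[0,0,0,0],[0,0,0,0]]]'

```text
time_s: 44.15
tool_pos: [599.5, 69.9, 117.5]
tool_rot: [[0.996, 0.094, -0.011], [0.094, -0.996, -0.0], [-0.011, -0.001, -1.0]]
wrist_force: [-9.6, -1.9, 4.8]
finger_gap: 25.1
grasp_force: 30.0
```

Call:
step_arm --increments '[[[-0.22,-0.02,0.02,0],[-0.22,-0.02,0.02,0],[-0.2,-0.019,0.02,0],[0,0,0,0],[0,0,0,0]]]'

```text
time_s: 44.78
tool_pos: [573.8, 67.1, 123.3]
tool_rot: [[0.996, 0.093, 0.006], [0.093, -0.996, 0.001], [0.006, 0.0, -1.0]]
wrist_force: [5.8, 0.9, 0.0]
finger_gap: 25.2
grasp_force: 30.0
```

Call:
step_arm --increments '[[[0.22,0.02,0.01,0],[0.22,0.02,0.02,0],[0.2,0.019,0.02,0],[0,0,0,0],[0,0,0,0]]]'

```text
time_s: 45.4
tool_pos: [600.3, 70.0, 122.3]
tool_rot: [[0.996, 0.094, -0.01], [0.094, -0.996, 0.0], [-0.01, -0.001, -1.0]]
wrist_force: [-5.8, -1.4, -0.3]
finger_gap: 25.4
grasp_force: 30.0
```

Call:
step_arm --increments '[[[-0.22,-0.02,0.01,0],[-0.22,-0.02,0.01,0],[-0.2,-0.019,0.02,0],[0,0,0,0],[0,0,0,0]]]'

```text
time_s: 46.02
tool_pos: [572.9, 66.9, 127.1]
tool_rot: [[0.996, 0.093, 0.004], [0.093, -0.996, 0.0], [0.004, 0.0, -1.0]]
wrist_force: [4.7, -1.3, -2.6]
finger_gap: 25.2
grasp_force: 30.0
```

```bash
python3 b.py
```

```text
board z 55.86 1078
orig 51.5
```

Call:
step_arm --increments '[[[0.22,0.02,0.01,0],[0.22,0.02,0.01,0],[0.2,0.019,0.02,0],[0,0,0,0],[0,0,0,0]]]'

```text
time_s: 46.7
tool_pos: [601.2, 70.1, 126.6]
tool_rot: [[0.996, 0.094, -0.008], [0.094, -0.996, 0.0], [-0.008, -0.001, -1.0]]
wrist_force: [-5.3, -0.5, -2.4]
finger_gap: 25.5
grasp_force: 30.0
```

Call:
step_arm --increments '[[[-0.22,-0.02,0.01,0],[-0.22,-0.02,0.01,0],[-0.2,-0.019,0.01,0],[0,0,0,0],[0,0,0,0]]]'

```text
time_s: 47.32
tool_pos: [573.1, 66.8, 131.0]
tool_rot: [[0.996, 0.093, 0.004], [0.093, -0.996, -0.0], [0.004, 0.0, -1.0]]
wrist_force: [5.5, -0.7, -3.8]
finger_gap: 25.5
grasp_force: 30.0
```

Call:
step_arm --increments '[[[0.24,0.022,0,0],[0.24,0.022,0.01,0],[0.2,0.019,0.02,0],[0,0,0,0],[0,0,0,0]]]'

```text
time_s: 47.95
tool_pos: [603.8, 70.2, 130.1]
tool_rot: [[0.996, 0.094, -0.006], [0.094, -0.996, 0.0], [-0.006, -0.001, -1.0]]
wrist_force: [-4.9, -1.2, -2.1]
finger_gap: 25.0
grasp_force: 30.0
```

Call:
step_arm --increments '[[[-0.24,-0.022,0.01,0],[-0.24,-0.022,0.01,0],[-0.2,-0.019,0.01,0],[0,0,0,0],[0,0,0,0]]]'

```text
time_s: 48.58
tool_pos: [572.8, 66.8, 133.8]
tool_rot: [[0.996, 0.093, 0.003], [0.093, -0.996, -0.0], [0.003, 0.0, -1.0]]
wrist_force: [3.4, -0.1, -2.3]
finger_gap: 25.6
grasp_force: 30.0
```

Call:
step_arm --increments '[[[0.24,0.022,0,0],[0.24,0.022,0.01,0],[0.2,0.019,0.02,0],[0,0,0,0],[0,0,0,0]]]'

```text
time_s: 49.2
tool_pos: [605.7, 70.1, 134.6]
tool_rot: [[0.996, 0.094, -0.0], [0.094, -0.996, 0.0], [-0.0, -0.0, -1.0]]
wrist_force: [-2.7, -0.1, 1.1]
finger_gap: 25.4
grasp_force: 30.0
```

Call:
step_arm --increments '[[[-0.24,-0.022,0.01,0],[-0.24,-0.022,0.01,0],[-0.2,-0.019,0.01,0],[0,0,0,0],[0,0,0,0]]]'

```text
time_s: 49.82
tool_pos: [572.3, 66.7, 136.7]
tool_rot: [[0.996, 0.093, 0.002], [0.093, -0.996, -0.0], [0.002, 0.0, -1.0]]
wrist_force: [2.7, 0.6, 1.1]
finger_gap: 25.3
grasp_force: 30.0
```

```bash
python3 b.py
```

```text
board z 52.25 1026
orig 51.5
```

Call:
step_arm --increments '[[[0.16,0.015,0.05,0],[0.16,0.015,0.05,0],[0,0,0.05,0],[0,0,0.05,0],[0,0,0,0]]]'

```text
time_s: 50.5
tool_pos: [587.7, 68.4, 146.3]
tool_rot: [[0.996, 0.094, -0.0], [0.094, -0.996, 0.0], [-0.0, -0.0, -1.0]]
wrist_force: [0.5, 0.3, -1.5]
finger_gap: 25.0
grasp_force: 30.0
```

Call:
step_arm --increments '[[[0,0,0.3,0],[0,0,0.5,0],[-0.2,-0.5,0.3,0],[-0.35,-0.8,0,0],[-0.4,-0.9,0,0]]]'

```text
time_s: 51.12
tool_pos: [540.2, -42.5, 202.7]
tool_rot: [[0.995, 0.095, 0.002], [0.095, -0.995, -0.001], [0.002, 0.001, -1.0]]
wrist_force: [0.8, -1.0, -0.7]
finger_gap: 25.0
grasp_force: 30.0
```

Call:
step_arm --increments '[[[-0.4,-0.9,0,0],[-0.4,-0.9,0,0],[-0.4,-0.9,0,0],[-0.4,-0.9,0,0],[-0.4,-0.9,0,0]]]'

```text
time_s: 51.75
tool_pos: [439.7, -268.2, 202.5]
tool_rot: [[0.996, 0.093, 0.001], [0.093, -0.996, -0.001], [0.001, 0.001, -1.0]]
wrist_force: [0.9, -0.7, -0.9]
finger_gap: 24.9
grasp_force: 30.0
```

Call:
step_arm --increments '[[[-0.4,-0.9,0,0],[-0.4,-0.9,0,0],[-0.11,-0.56,0,0],[0,0,0,0],[0,0,0,0]]]'

```text
time_s: 52.38
tool_pos: [395.0, -384.0, 201.6]
tool_rot: [[0.996, 0.094, 0.0], [0.094, -0.996, 0.0], [0.0, -0.0, -1.0]]
wrist_force: [0.2, 0.7, -0.9]
finger_gap: 25.6
grasp_force: 30.0
```

```bash
python3 t.py; python3 b.py
```

```text
[ 395.03792853 -384.00640442  201.609398  ] 25.558977481366767 [ 0.16917831  0.71407724 -0.90114992]
tray rim 531 c [ 452.3 -339.5] sz [260.5 200.4] ang 2.4 med [ 497.8 -300.    49.3]
blue 61 c [ 507.1 -281.3] sz [65.5 12. ] ang 3.0 med [ 508.2 -280.6   64.2]
[59.5530697  67.46126352]
tray rim 1454 c [ 452.1 -340. ] sz [262.5 200.9] ang 1.9 med [ 421.3 -343.2   50.3]
blue 924 c [ 431.5 -344. ] sz [175.6  45.3] ang 38.9 med [ 371.1 -377.6  168.6]
[ 31.40726385 193.60579868]
blue 294 c [ 503.5 -394.4] sz [23.2 60.3] ang 78.7 med [ 477.9 -393.4   61.6]
[28.16912676 68.12339615]
board z 53.98 973
orig 51.5
```

Call:
step_arm --increments '[[[0,0,-0.7,0],[0,0,-0.8,0],[0,0,-0.7,0],[0,0,-0.26,0],[0,0,-0.06,0]]]'

```text
time_s: 53.15
tool_pos: [395.2, -384.5, 75.4]
tool_rot: [[0.996, 0.094, 0.0], [0.094, -0.996, -0.0], [0.0, 0.0, -1.0]]
wrist_force: [0.9, 0.1, -1.2]
finger_gap: 25.3
grasp_force: 30.0
```

Call:
step_arm --increments '[[[0,0,0,0],[0,0,0,0],[0,0,0,0],[0,0,0,0],[0,0,0,0]]]' --jaw 0.1

```text
time_s: 53.78
tool_pos: [394.8, -384.7, 75.2]
tool_rot: [[0.996, 0.093, 0.0], [0.093, -0.996, -0.0], [0.0, 0.0, -1.0]]
wrist_force: [-0.3, -0.5, 0.8]
finger_gap: 41.0
grasp_force: 0.0
```

Call:
step_arm --increments '[[[0,0,0.4,0],[0,0,0.8,0],[0,0,0.9,0],[0,0,0.9,0],[0.2,0.8,0.2,0]]]'

```text
time_s: 54.4
tool_pos: [405.5, -347.3, 239.1]
tool_rot: [[0.996, 0.09, 0.004], [0.09, -0.996, -0.006], [0.003, 0.006, -1.0]]
wrist_force: [0.3, 0.7, -0.2]
finger_gap: 41.2
grasp_force: 0.0
```

Call:
step_arm --increments '[[[0.34,0.95,0,0],[0.34,0.95,0,0],[0.34,0.95,0,0],[0.34,0.95,0,0],[0.34,0.95,0,0]]]'

```text
time_s: 55.02
tool_pos: [490.1, -105.6, 235.2]
tool_rot: [[0.996, 0.093, 0.0], [0.093, -0.996, -0.0], [0.0, 0.0, -1.0]]
wrist_force: [0.9, 0.6, -0.3]
finger_gap: 41.3
grasp_force: 0.0
```

Call:
step_arm --increments '[[[0.34,0.95,0,0],[0.34,0.95,0,0],[0.34,0.95,0,0],[0.34,0.95,0,0],[0.34,0.95,0,0]]]'

```text
time_s: 55.65
tool_pos: [575.1, 132.0, 235.1]
tool_rot: [[0.996, 0.094, 0.0], [0.094, -0.996, -0.0], [0.0, 0.0, -1.0]]
wrist_force: [0.4, -1.0, 0.3]
finger_gap: 41.5
grasp_force: 0.0
```

```bash
python3 w.py; python3 t.py
```

```text
[575.11762904 131.97893428 235.08418286] [ 0.09361688 -0.99560828] 41.47080153634283 [ 0.39396301 -0.98074004  0.29890338]
lip 2035 c [581.4 134.5] sz [50.5 25.9] ang 5.1 med [582.6 134.6 153.1]
board z 51.3 9975
[575.80895802 137.33152759 234.85813297] 41.5013088010107 [-2.96886037  1.66009697  0.30946048]
tray rim 711 c [ 451.6 -339.9] sz [261.8 201.2] ang 2.7 med [ 466.8 -357.    49.2]
blue 57 c [ 505.3 -280.8] sz [56.1 13. ] ang 2.6 med [ 508.5 -280.2   64.5]
[60.16879493 67.86008711]
tray rim 1693 c [ 452.8 -339.9] sz [264.3 201.1] ang 1.8 med [ 446.6 -331.    50.2]
blue 418 c [ 524.6 -296.1] sz [102.2  38.6] ang 4.2 med [ 477.7 -306.2   59.9]
[28.13776861 67.94799241]
blue 454 c [ 526.5 -377.5] sz [106.3  38.7] ang 5.5 med [ 477.4 -388.8   62.1]
[30.43728356 68.12366719]
blue 536 c [ 417.3 -383.6] sz [99.9 38.3] ang 5.1 med [ 371.6 -394.6   63.8]
[28.84432751 67.95981327]
```

Call:
step_arm --increments '[[[0.12,0,0,0],[0,0,0,0],[0,0,0,0],[0,0,0,0],[0,0,0,0]]]'

```text
time_s: 56.42
tool_pos: [580.7, 130.1, 235.2]
tool_rot: [[0.996, 0.093, 0.0], [0.093, -0.996, 0.0], [0.0, -0.0, -1.0]]
wrist_force: [0.1, 0.1, 0.4]
finger_gap: 41.2
grasp_force: 0.0
```

Call:
step_arm --increments '[[[0.02,0.1,-0.6,0],[0,0,-0.7,0],[0,0,-0.7,0],[0,0,-0.32,0],[0,0,0,0]]]'

```text
time_s: 57.05
tool_pos: [581.1, 135.3, 118.3]
tool_rot: [[0.996, 0.093, -0.002], [0.093, -0.996, -0.0], [-0.002, -0.0, -1.0]]
wrist_force: [-0.3, -0.1, -0.6]
finger_gap: 41.2
grasp_force: 0.0
```

Call:
step_arm --increments '[[[0,0,0,0],[0,0,0,0],[0,0,0,0],[0,0,0,0],[0,0,0,0]]]' --jaw 1

```text
time_s: 57.68
tool_pos: [582.9, 135.4, 119.9]
tool_rot: [[0.996, 0.093, 0.003], [0.093, -0.996, 0.0], [0.003, -0.0, -1.0]]
wrist_force: [4.3, 1.2, 0.8]
finger_gap: 25.7
grasp_force: 30.0
```

Call:
step_arm --increments '[[[0.16,0.015,0,0],[0.16,0.015,0,0],[0,0,0.02,0],[0,0,0,0],[0,0,0,0]]]'

```text
time_s: 58.3
tool_pos: [593.3, 136.9, 118.3]
tool_rot: [[0.995, 0.094, -0.012], [0.094, -0.996, -0.001], [-0.012, -0.0, -1.0]]
wrist_force: [-10.0, -1.6, 4.4]
finger_gap: 25.1
grasp_force: 30.0
```

Call:
step_arm --increments '[[[-0.22,-0.02,0.02,0],[-0.22,-0.02,0.02,0],[-0.2,-0.019,0.02,0],[0,0,0,0],[0,0,0,0]]]'

```text
time_s: 58.92
tool_pos: [568.0, 134.2, 124.4]
tool_rot: [[0.996, 0.093, 0.007], [0.093, -0.996, 0.001], [0.007, -0.0, -1.0]]
wrist_force: [5.9, 2.3, -0.9]
finger_gap: 25.5
grasp_force: 30.0
```

Call:
step_arm --increments '[[[0.22,0.02,0.01,0],[0.22,0.02,0.02,0],[0.2,0.019,0.02,0],[0,0,0,0],[0,0,0,0]]]'

```text
time_s: 59.55
tool_pos: [594.2, 136.9, 123.1]
tool_rot: [[0.996, 0.094, -0.01], [0.094, -0.996, -0.0], [-0.01, -0.001, -1.0]]
wrist_force: [-7.2, -0.4, 0.2]
finger_gap: 25.3
grasp_force: 30.0
```

Call:
step_arm --increments '[[[-0.22,-0.02,0.01,0],[-0.22,-0.02,0.01,0],[-0.2,-0.019,0.02,0],[0,0,0,0],[0,0,0,0]]]'

```text
time_s: 60.18
tool_pos: [567.0, 133.8, 128.0]
tool_rot: [[0.996, 0.093, 0.004], [0.093, -0.996, 0.0], [0.004, 0.0, -1.0]]
wrist_force: [5.4, -0.8, -3.3]
finger_gap: 25.4
grasp_force: 30.0
```

```bash
python3 b.py
```

```text
board z 56.64 1117
orig 51.5
```

Call:
step_arm --increments '[[[0.22,0.02,0.01,0],[0.22,0.02,0.01,0],[0.2,0.019,0.02,0],[0,0,0,0],[0,0,0,0]]]'

```text
time_s: 60.85
tool_pos: [595.2, 136.8, 127.6]
tool_rot: [[0.996, 0.094, -0.008], [0.094, -0.996, -0.0], [-0.008, -0.0, -1.0]]
wrist_force: [-7.0, 0.0, -2.3]
finger_gap: 25.5
grasp_force: 30.0
```

Call:
step_arm --increments '[[[-0.22,-0.02,0.01,0],[-0.22,-0.02,0.01,0],[-0.2,-0.019,0.01,0],[0,0,0,0],[0,0,0,0]]]'

```text
time_s: 61.48
tool_pos: [567.2, 133.8, 132.0]
tool_rot: [[0.996, 0.093, 0.004], [0.093, -0.996, 0.0], [0.004, 0.0, -1.0]]
wrist_force: [5.5, 0.8, -3.3]
finger_gap: 25.5
grasp_force: 30.0
```

Call:
step_arm --increments '[[[0.24,0.022,0,0],[0.24,0.022,0.01,0],[0.2,0.019,0.02,0],[0,0,0,0],[0,0,0,0]]]'

```text
time_s: 62.1
tool_pos: [597.7, 137.1, 131.1]
tool_rot: [[0.996, 0.094, -0.006], [0.094, -0.996, -0.0], [-0.006, -0.0, -1.0]]
wrist_force: [-5.6, -0.0, -3.5]
finger_gap: 25.6
grasp_force: 30.0
```

Call:
step_arm --increments '[[[-0.24,-0.022,0.01,0],[-0.24,-0.022,0.01,0],[-0.2,-0.019,0.01,0],[0,0,0,0],[0,0,0,0]]]'

```text
time_s: 62.72
tool_pos: [566.7, 133.9, 134.8]
tool_rot: [[0.996, 0.093, 0.003], [0.093, -0.996, 0.0], [0.003, 0.0, -1.0]]
wrist_force: [3.3, 0.5, -2.7]
finger_gap: 25.3
grasp_force: 30.0
```

Call:
step_arm --increments '[[[0.24,0.022,0,0],[0.24,0.022,0.01,0],[0.2,0.019,0.02,0],[0,0,0,0],[0,0,0,0]]]'

```text
time_s: 63.35
tool_pos: [599.7, 137.2, 135.6]
tool_rot: [[0.996, 0.094, -0.0], [0.094, -0.996, 0.0], [-0.0, -0.0, -1.0]]
wrist_force: [-2.8, 0.2, 0.9]
finger_gap: 25.1
grasp_force: 30.0
```

Call:
step_arm --increments '[[[-0.24,-0.022,0.01,0],[-0.24,-0.022,0.01,0],[-0.2,-0.019,0.01,0],[0,0,0,0],[0,0,0,0]]]'

```text
time_s: 63.98
tool_pos: [566.3, 133.9, 137.7]
tool_rot: [[0.996, 0.093, 0.002], [0.093, -0.996, 0.0], [0.002, 0.0, -1.0]]
wrist_force: [2.8, 1.1, 1.4]
finger_gap: 25.6
grasp_force: 30.0
```

```bash
python3 b.py
```

```text
board z 53.04 1077
orig 51.5
```

Call:
step_arm --increments '[[[0.16,0.015,0.05,0],[0.16,0.015,0.05,0],[0,0,0.05,0],[0,0,0.05,0],[0,0,0,0]]]'

```text
time_s: 64.65
tool_pos: [581.7, 135.4, 147.3]
tool_rot: [[0.996, 0.094, 0.0], [0.094, -0.996, -0.0], [0.0, 0.0, -1.0]]
wrist_force: [-0.7, -0.0, -0.7]
finger_gap: 25.4
grasp_force: 30.0
```

Call:
step_arm --increments '[[[0,0,0.3,0],[0,0,0.5,0],[-0.2,-0.5,0.3,0],[-0.35,-0.8,0,0],[-0.4,-0.9,0,0]]]'

```text
time_s: 65.28
tool_pos: [534.2, 24.6, 203.7]
tool_rot: [[0.995, 0.095, 0.002], [0.095, -0.995, -0.001], [0.002, 0.001, -1.0]]
wrist_force: [-0.2, -1.4, -0.2]
finger_gap: 25.3
grasp_force: 30.0
```

Call:
step_arm --increments '[[[-0.4,-0.9,0,0],[-0.4,-0.9,0,0],[-0.4,-0.9,0,0],[-0.4,-0.9,0,0],[-0.4,-0.9,0,0]]]'

```text
time_s: 65.9
tool_pos: [433.7, -201.1, 203.4]
tool_rot: [[0.996, 0.094, 0.002], [0.094, -0.996, -0.001], [0.001, 0.001, -1.0]]
wrist_force: [1.3, -0.3, -0.5]
finger_gap: 25.2
grasp_force: 30.0
```

Call:
step_arm --increments '[[[-0.4,-0.9,0,0],[-0.3,-0.9,0,0],[-0.09,-0.14,0,0],[0,0,0,0],[0,0,0,0]]]'

```text
time_s: 66.53
tool_pos: [395.3, -295.5, 202.3]
tool_rot: [[0.995, 0.095, 0.0], [0.095, -0.995, 0.0], [0.0, -0.0, -1.0]]
wrist_force: [-0.6, -0.2, -1.3]
finger_gap: 25.2
grasp_force: 30.0
```

```bash
python3 t.py; python3 b.py
```

```text
[ 395.27799587 -295.48677867  202.33537924] 25.241650999268177 [-0.57733785 -0.22855794 -1.33355599]
tray rim 441 c [ 451.9 -339.7] sz [262.6 200.8] ang 2.8 med [ 513.2 -302.6   49.3]
blue 39 c [ 513.4 -278.6] sz [12.6 39.9] ang 85.3 med [ 516.7 -278.8   64.5]
[58.89631425 66.95085457]
tray rim 1485 c [ 452.6 -340. ] sz [263.2 200.8] ang 1.8 med [ 417.3 -354.    50.2]
blue 483 c [ 380.7 -298. ] sz [32.2 38.2] ang 5.8 med [ 368.2 -303.4  184.6]
[156.44496359 194.46661051]
blue 425 c [ 484.5 -306.4] sz [131.4  54.9] ang 25.8 med [ 477.6 -305.7   59.4]
[27.2763542  68.97539681]
blue 448 c [ 526.5 -378.2] sz [105.8  38.7] ang 4.7 med [ 477.4 -388.7   62.7]
[30.75443993 68.17804021]
blue 531 c [ 416.9 -383.7] sz [98.6 38.8] ang 4.9 med [ 371.5 -394.5   63.7]
[29.69212031 67.84172446]
board z 54.58 667
orig 51.5
```

Call:
step_arm --increments '[[[0,0,-0.7,0],[0,0,-0.8,0],[0,0,-0.7,0],[0,0,-0.28,0],[0,0,-0.06,0]]]'

```text
time_s: 67.3
tool_pos: [395.2, -296.5, 75.3]
tool_rot: [[0.996, 0.094, 0.0], [0.094, -0.996, -0.0], [0.0, 0.0, -1.0]]
wrist_force: [0.2, 1.4, 0.5]
finger_gap: 25.8
grasp_force: 30.0
```

Call:
step_arm --increments '[[[0,0,0,0],[0,0,0,0],[0,0,0,0],[0,0,0,0],[0,0,0,0]]]' --jaw 0.1

```text
time_s: 67.92
tool_pos: [394.8, -296.7, 75.2]
tool_rot: [[0.996, 0.094, 0.0], [0.094, -0.996, -0.0], [0.0, 0.0, -1.0]]
wrist_force: [-0.3, -1.2, -0.3]
finger_gap: 41.3
grasp_force: 0.0
```

Call:
step_arm --increments '[[[0,0,0.4,0],[0,0,0.8,0],[0,0,0.9,0],[0,0,0.9,0],[0,0,0.3,0]]]'

```text
time_s: 68.55
tool_pos: [395.7, -297.7, 243.2]
tool_rot: [[0.996, 0.094, 0.003], [0.094, -0.996, -0.004], [0.003, 0.004, -1.0]]
wrist_force: [-0.0, -0.7, -0.8]
finger_gap: 41.4
grasp_force: 0.0
```

Call:
step_arm --increments '[[[0,0.9,0,0],[0,0.9,0,0],[0,0.9,0,0],[0,0.9,0,0],[0,0,0,0]]]'

```text
time_s: 69.18
tool_pos: [394.2, -114.2, 238.8]
tool_rot: [[0.995, 0.097, -0.001], [0.097, -0.995, 0.001], [-0.001, -0.002, -1.0]]
wrist_force: [-0.4, 0.0, 0.1]
finger_gap: 41.2
grasp_force: 0.0
```

```bash
python3 t.py
python3 - <<'E'
from m import *
p=read_camera('top');cv2.imwrite('pics/top9.png',cv2.resize(p['img'],(768,576)));X=pts(p)
H,S,V=cv2.split(cv2.cvtColor(p['img'],cv2.COLOR_BGR2HSV));x,y,z=X[...,0],X[...,1],X[...,2]
rect('roof',X,((H<6)|(H>174))&(S>150)&(x>340)&(x<510)&(y>190)&(y<350)&(z>75)&(z<93))
E
```

```text
[ 394.21060246 -114.23124044  238.8451221 ] 41.2211696007418 [-0.39521304  0.02503106  0.08972498]
tray rim 553 c [ 451.6 -341. ] sz [263.4 199.5] ang 3.4 med [ 490.5 -372.7   49.4]
blue 47 c [ 511.5 -278.4] sz [12.4 43.7] ang 85.2 med [ 513.6 -279.5   64.3]
[58.14486723 68.39668994]
tray rim 1752 c [ 452.7 -340.1] sz [263.2 200.6] ang 1.9 med [ 435.8 -325.2   50.3]
blue 419 c [ 525.3 -296.6] sz [103.7  38.7] ang 3.9 med [ 477.7 -306.1   60.3]
[27.64255193 67.88383802]
blue 450 c [ 525.7 -377.9] sz [105.6  38.6] ang 5.3 med [ 477.4 -389.1   62.1]
[30.11727072 68.19641254]
blue 464 c [ 397.8 -296.8] sz [59.9 39.1] ang 5.5 med [ 371.1 -307.2   64.2]
[29.53533582 68.11890969]
blue 537 c [ 418.4 -383.2] sz [101.8  38.6] ang 5.4 med [ 371.7 -394.7   63.5]
[29.03007846 68.05495709]
roof 706 c [419.1 266. ] sz [74.5 91.5] ang 80.9 med [414.7 263.7  84.1]
```

View pics/top9.png

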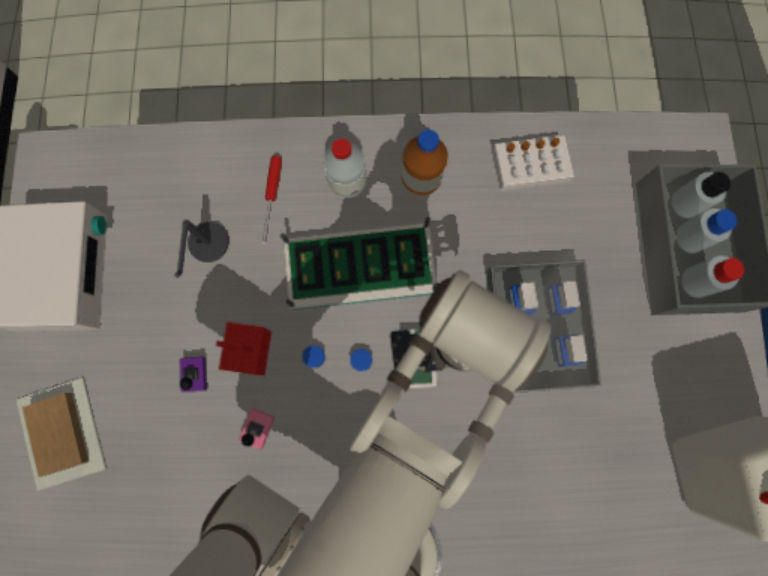

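The hood is over the switch at (245,348) and all four sockets are empty. The modules stand in the tray: three show at (525,297), (567,297) and (572,350), and the fourth is behind the arm but was measured by the side camera. The arm is clear of everything.

```bash
python3 -c "
from rig import hand_in
print(hand_in())"
```

```text
the job is handed in; nothing more can be done
None
```

I handed the job in with every step done: lever off, hood over the switch, and all four modules rocked free and standing in the tray. The hand-in returned no verdict; the lever was last measured just before the hood went over it, and the camera checks showed the rest in place.

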